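# Lock the lid rack to its bracket with the cam

## Robot

A 6-joint arm with a two-finger parallel gripper is mounted at the origin on the work surface. World frame = base frame: x ahead of the robot, y to its left, z up, the work surface at z = 0. Lengths are in mm, angles in rad, forces in N, time in s.
With the tool pointing down it reaches from about 350 to 950 mm from the base axis. Payload 17.4 kg.
Tool frame: the origin (TCP) lies at the very end of the fingers, on their centre line; the grasp point (between the pads) lies 19 mm behind it; x points along the fingers, y is the direction in which the jaws open and shut, and the axes are right-handed (so a half turn about x gives the same grasp; the last joint's range is limited). The gripper opens to 93 mm and grips with 3 to 60 N. Pads are 15 mm wide; open, the fingers measure 128 mm over their backs; the gripper's body (75 mm by 188 mm) begins 65 mm behind the grasp point.
Start: joints at [-1.244, 0.116, 1.442, -0, 1.584, -0.038], TCP at [240.806, -630.591, 218.646] pointing down, gripper open.
Joint ranges: [-2.83, 2.83], [-0.83, 2.19], [0.07, 2.5], [-1.14, 4.28], [0.01, 3], [-2.97, 2.97]. Speed limits (rad/s): [1.89, 1.89, 2.22, 3.14, 3.14, 3.14].

## Interface

Orientations are given as a 3x3 rotation matrix whose columns are the frame's x, y, z axes.
In Python, from station import env gives the robot as it stands.
- The arm moves only by the shell command python3 -m handwheel 'ROWS' [FORCE]. ROWS is JSON, a list of rows, each a list of 3 entries, a list of its own where there are three numbers: the shift along the tool's x, y, z in mm, then the turn, a rotation vector about the tool's x, y, z in rad, then the gripper's target within -1 to 1 (fully open at 1, half-way at 0, shut at -1). A call has 1 to 20 rows; each row shifts and turns the commanded pose from where the row before left it, along the tool's axes as they then stand; what a row does not reach is not made up. A row lasts 1/12 s, in which the tool goes at most 41.7 mm and 7.16 degrees, less where a joint would pass 70% of its speed; a pose out of reach is approached as far as the arm can. A call with a gripper value outside its range is refused whole. The fingers move at their own pace and stop on an object; FORCE is the grip in N (left out, the last holds). Time passes only in rows, so rows that do not move let the fingers close. It gives the time, the measured TCP pose, the force and the opening at its end, in the units of the state.
- env.observe(): the state, without advancing time (a new reading comes with each control period).
- env.read_camera(name): name is "scene" or "top" or "wrist"; returns (picture, depth): 420x560x3 uint8, red, green, blue; 420x560 float32, mm along the optical axis (not along the pixel's ray), 0 where there is no reading.
- env.camera_params(name): a dict with "fx", "fy", "cx", "cy" (pixels), "rvec" (rotation vector, rad) and "tvec" (3), from world to camera coordinates, as OpenCV has them. Camera axes: x right, y down, z forward; pixel columns grow to the right and rows downward; lengths in mm; the calibration is good to about 2 mm. A picture is of the moment at which its call begins: read the wrist's pose just before it. camera_params takes no time and is no camera call; for the wrist camera it gives the pose at the moment of the call.
- env.hand_in(): hands the job in, once; it reports no verdict.
The state is a dict: "clock": time; "joint_pos": joint angles; "joint_velocities": joint speeds; "joint_efforts": joint torques, N m; "ee_pos": TCP position; "ee_rot": TCP orientation; "contact_force": force on the tool from outside, world axes, zero at the start; "moment": the same for the moment, N m; "opening": finger opening in mm.
Only numpy, scipy, OpenCV 4.12 (cv2) and the standard library are available. Lean on these libraries where they do the work, as an engineer would, in place of code of your own. Each camera call takes 0.05 s, during which the arm holds its last target.

## Task

The red lid rack has come loose from its aluminium bracket on the ledge. Slide the rack along the ledge so that the headed stud on its end goes into the open mouth of the cam in the bracket, then turn the cam's black lever clockwise (seen from above) until it has drawn the rack firmly tight against the stop screws, without forcing it. Let go, keep the rack standing on the ledge, and leave the other things where they are.

Things in the scene. Friction and masses are not known exactly. Their poses are not given: they have to be found in the camera images.
- rack: Loose red plastic lid rack, about 0.4 kg, on the ledge. Origin: centre of its underside. Its x is its long direction, towards the end with the stud. Base 76 wide (y -38 to 38), x from -100 to 100. The front end is a solid block, x = 70 to 100, 32 high, its flat front face at x = 100. Sliding friction on the ledge a few N.
- rack_grip (a point): Near the top of the rack's middle cross wall: x = -35, y = 0, z = 77 of the rack. Three such upright walls stand at x = -90, -35 and 20, each 8 thick (along x), 76 wide, 90 high, solid from z = 64 to 90 and open below, 47 clear between them: grip from above, fingers closing along the rack's x.
- stud_head (a point): Centre of the head of the steel stud that sticks out of the rack's front face along +x: at x = 120, y = 0, z = 18 of the rack. Shank 6 thick, round head 19 in diameter, 8 thick (x = 116 to 124).
- bracket: Fixed aluminium bracket that carries the cam. Origin: on the ledge, on the cam's vertical axis. Its open side looks to its -x; the rack goes in along +x, axes parallel. Housing x -30 to 40, 78 wide, 30 high. Two guide cheeks, 24 high, 79 apart (1.5 clearance each side of the rack), run from x = -22 to -72, then flare outwards to 97 apart at x = -95.
- mouth (a point): Where stud_head should go: bracket x = -18.5, y = 0, z = 18 (caught by the cam from x = -20 to -14, |y| under 3). The rack's front face is then just short of two stop screws between the cheeks (y = -32, 32, height 18) with hard rubber tips, 40 N/mm each. Tips start at x = -37.6 to -31.8, set differently each time, not measured; the cam draws the rack against them.
- cam (a joint): Cam angle, rad, clockwise from above, 0 to 2.2. Starts at 0 to 0.12, open to the rack. Friction 0.15 N m; stays where left. Its curved slot meets the stud after 0.4 to 0.5, then draws it in 7 mm per rad. It grows stiff when the rack meets the stops, at 0.6 to 1.5 by their setting. Hand-tight: a push of 9 to 10 N at the lever post while turning (3 to 5 N before); under 7.5 N is loose, over 12 N is forced.
- lever_post (a point): Point on the upright round post at the end of the cam's black lever, 66 above the ledge, 45 from the cam axis. The post is 17 in diameter and reaches up to 82; the lever arm below it is 14 wide, top at 44. At cam angle 0 the lever points along the bracket's +y; turning clockwise swings it towards +x, away from the rack, which it reaches at 1.57.
- cam_top (a point): Top of the lever's hub, on the cam's vertical axis, 44 above the ledge. Under it lies the cam's steel disc, 57 in diameter, top at 34.
- sufuria: Aluminium cooking pot, 210 wide, 85 high; leave alone. Origin: centre of its underside.
- spice_jar: Glass spice jar, 44 wide, 95 high; leave alone. Origin: centre of its underside.
- spoon: Wooden spoon, 240 long, lying along its x; leave alone.
- can_opener: Steel can opener, about 140 long, 25 high, lying along its x; leave alone. Origin: underside.
- tub: Purple plastic tub with clip lid, 138 by 108, 86 high; leave alone. Origin: centre of its underside.
- mug: White mug, 76 wide, 85 high; leave alone. Origin: centre of its underside.
Things that resemble listed ones, but are neither listed nor needed, are in the scene too. What is shaped like the bracket but orange or turquoise is not meant.

How it is judged (in metres and radians):
On the way, in this order (a step that is already met when the one before it is completed fails the run):
1. the stud's head is inside the open cam (x of stud_head in the frame of bracket above -0.0225 m and y of stud_head in the frame of bracket between -0.006 and 0.006 m and value of joint cam below 0.5 rad), for 0.1 s.
2. the cam has been turned and pulls on the stud (value of joint cam above 0.5 rad and contact force between rack and bracket above 8 N), for 0.1 s.
At the end, for the whole second after the job is handed in: The stud is inside the cam (head beyond bracket x = -18.5 mm), the cam is turned past 0.5 rad and goes on pulling on the rack with more than 8 N, the rack stands flat on the ledge, in line with the bracket within 0.06 rad, at rest and released (all of step 2 and x of stud_head in the frame of bracket above -0.0185 m and angle between the x axis of rack and the x axis of bracket, either way round below 0.06 rad and angle between rack's own z axis and vertical below 0.06 rad and height (world z) of rack below 0.005 m and linear speed of rack below 0.01 m/s); the robot touches nothing.
It fails at once if the rack is rammed into the bracket or the cam is overtightened (over 70 N between rack and bracket) (contact force between rack and bracket above 70 N).
It fails at once if the rack is tipped or lifted (angle between rack's own z axis and vertical above 0.2 rad or height (world z) of rack above 0.03 m).
It fails at once if a bystander is disturbed (distance of any of sufuria, spice_jar, spoon, can_opener, tub, mug from where it was at the start of the episode above 0.02 m).
It also fails if it takes over 58 s, if anything falls off the work surface, if the arm or the gripper's body presses on something with over 40 N, if the wrist force passes 120 N, or if a joint passes its speed limit or range.

## Working session

There is one attempt and no reset: what is moved stays moved. The work goes in short steps, Python scripts to look and compute and a shell command to move; the robot and the scene stay as the last step left them, time stands still between calls to the robot, and variables do not carry over. Pictures are saved under pics/ and viewed, and the job is handed in when it is done.

```bash
ls; mkdir -p pics
cat > h.py <<'E'
import numpy as np, cv2
from station import env
def grab(n,fn):
    p=env.camera_params(n); im,d=env.read_camera(n)
    cv2.imwrite('pics/'+fn+'.png',im[:,:,::-1]); np.savez('pics/'+fn+'.npz',im=im,d=d,**{k:np.array(v) for k,v in p.items()})
    return im,d,p
def load(fn):
    z=np.load('pics/'+fn+'.npz'); return z['im'],z['d'],z
def world(d,p):
    R=cv2.Rodrigues(np.array(p['rvec'],float))[0]; t=np.array(p['tvec'],float).ravel()
    v,u=np.mgrid[:d.shape[0],:d.shape[1]]
    c=np.stack([(u-p['cx'])/p['fx']*d,(v-p['cy'])/p['fy']*d,d],-1)
    return (c-t)@R
def st():
    s=env.observe(); print({k:np.round(s[k],3).tolist() for k in ['clock','ee_pos','ee_rot','contact_force','moment','opening','joint_pos']})
E
python3 - <<'E'
from h import *
st()
for n in ['scene','top','wrist']: grab(n,n+'0')
E
```

```text
pics
{'clock': 0.0, 'ee_pos': [240.761, -630.396, 217.917], 'ee_rot': [[-0.0, 0.357, -0.934], [0.001, -0.934, -0.357], [-1.0, -0.001, -0.0]], 'contact_force': [-0.094, -0.458, 0.195], 'moment': [0.001, 0.012, 0.049], 'opening': 92.784, 'joint_pos': [-1.244, 0.116, 1.442, -0.0, 1.584, -0.038]}
```

View pics/top0.png

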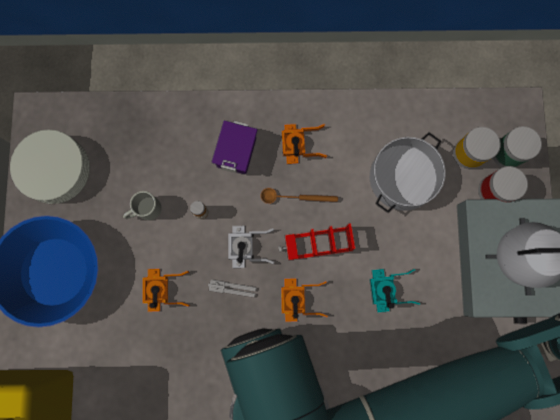

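View pics/scene0.png

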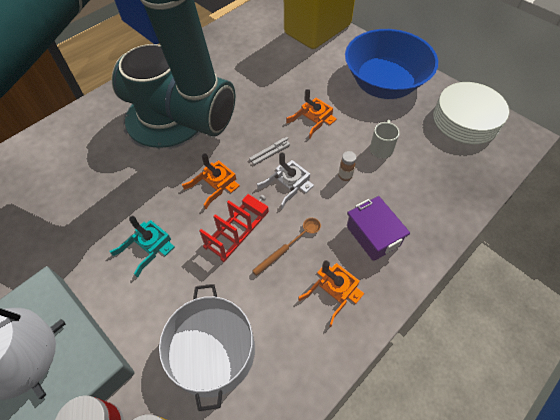

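View pics/wrist0.png

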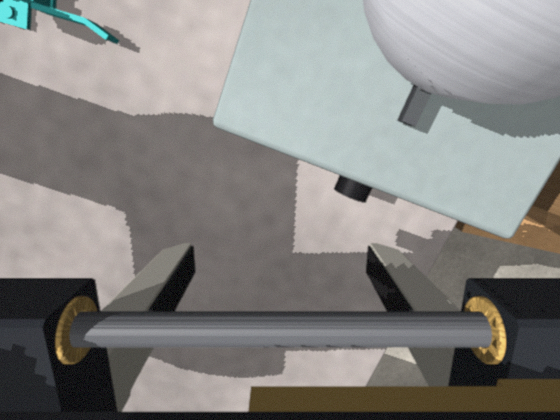

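The top view shows the red rack at (320,242), stud at about (283,247). The aluminium bracket is at (240,247), with its cheeks opening right towards the rack. The spoon is above at (300,196), the can opener below left at (233,288) and the jar at (197,209).

```bash
cat > m.py <<'E'
from h import *
import sys
def rackpose(fn,verbose=True):
    im,d,p=load(fn); W=world(d,p)
    hsv=cv2.cvtColor(im,cv2.COLOR_RGB2HSV)
    m=((hsv[...,0]<5)|(hsv[...,0]>174))&(hsv[...,1]>170)&(hsv[...,2]>70)&(d>0)
    n,l,s,c=cv2.connectedComponentsWithStats(m.astype(np.uint8),connectivity=8)
    return im,d,p,W,hsv,m,l,s,c
if __name__=='__main__':
    im,d,p,W,hsv,m,l,s,c=rackpose('top0')
    for i in range(1,len(s)):
        if s[i,4]>20: print(i,s[i],c[i], np.round(np.nanmin(W[l==i],0)),np.round(np.max(W[l==i],0)))
    for (u,v) in [(290,245),(320,229),(240,247),(262,232),(262,262),(240,258),(283,247),(240,238),(400,330),(270,245)]:
        print((u,v),np.round(W[v,u],1),hsv[v,u])
E
python3 m.py
python3 - <<'E'
from h import *
im,d,p=load('top0')
c=im[205:310,190:380]
cv2.imwrite('pics/topcrop.png',cv2.resize(c[:,:,::-1],None,fx=4.2,fy=4.2,interpolation=cv2.INTER_CUBIC))
E
```

```text
2 [482 178  13  21 144] [486.42361111 189.69444444] [ 626. -631.   33.] [ 685. -615.   99.]
3 [285 224  70  36 917] [318.36750273 242.31952017] [ 452. -233.  -11.] [552. -20.  99.]
(290, 245) [494.8 -35.3  30.3] [  0 239 160]
(320, 229) [ 546.7 -128.7   -1.6] [  8  28 100]
(240, 247) [488.3 113.9  45.9] [120  10  26]
(262, 232) [535.4  49.   24.3] [120   4 137]
(262, 262) [446.4  50.   -2. ] [12 21 60]
(240, 258) [453.2 111.2  78.9] [120  11  23]
(283, 247) [491.5 -14.4   2.5] [15 11 90]
(240, 238) [516.2 114.7  36.4] [ 10  11 134]
(400, 330) [ 242.3 -360.2    3. ] [13 29 62]
(270, 245) [498.2  25.4  -0.7] [ 15  29 104]
```

View pics/topcrop.png

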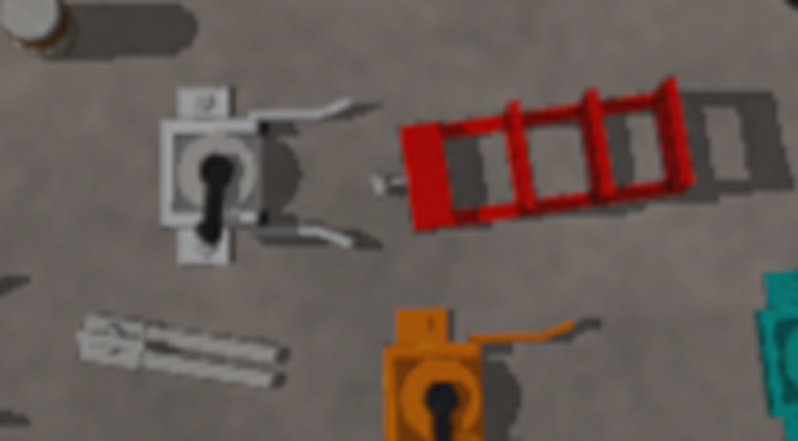

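The crop shows the bracket's axes roughly along world (x = +y, y = -x), with the lever pointing down the picture (world -x) and the rack turned a few degrees. Next I work out the wrist camera's geometry for a closer look.

Run:
```python
from h import *
s=env.observe(); p=env.camera_params('wrist')
R=cv2.Rodrigues(np.array(p['rvec'],float))[0]; t=np.array(p['tvec'],float).ravel()
C=-R.T@t; E=np.array(s['ee_rot'])
print(C, E.T@(C-s['ee_pos']), (E.T@R.T).round(3), p['fx'],p['cx'],p['cy'])
im,d,q=load('top0'); W=world(d,q)
for (u,v) in [(535,255),(480,220),(410,175),(320,197),(197,209),(235,130),(290,300),(385,290)]: print((u,v),W[v,u].round())
```

```text
[ 311.42026193 -603.20136128  382.04430667] [-163.93945252   -0.38009742  -75.75044948] [[-0.    -0.273  0.962]
 [ 1.     0.     0.   ]
 [-0.     0.962  0.273]] 333.72504590411273 280.21841162954735 207.3694472406339
(535, 255) [ 445. -665.  239.]
(480, 220) [ 558. -586.   91.]
(410, 175) [ 714. -412.    1.]
(320, 197) [ 642. -129.   24.]
(197, 209) [596. 237.  94.]
(235, 130) [840. 129.  77.]
(290, 300) [332. -33.  44.]
(385, 290) [ 360. -312.   45.]
```

```bash
python3 -m handwheel '[[[-5,-25,-28],[0,0,0],1],[[-5,-25,-28],[0,0,0],1],[[-5,-25,-28],[0,0,0],1],[[-5,-25,-28],[0,0,0],1],[[-5,-25,-28],[0,0,0],1],[[-5,-25,-28],[0,0,0],1],[[-5,-25,-28],[0,0,0],1],[[-5,-25,-28],[0,0,0],1],[[-5,-25,-28],[0,0,0],1],[[-5,-25,-28],[0,0,0],1],[[-5,-25,-28],[0,0,0],1],[[-5,-25,-28],[0,0,0],1],[[-5,-25,-28],[0,0,0],1],[[-5,-25,-28],[0,0,0],1],[[-5,-25,-28],[0,0,0],1],[[-5,-25,-28],[0,0,0],1],[[-5,-25,-28],[0,0,0],1],[[0,0,0],[0.085,0,0],1],[[0,0,0],[0.085,0,0],1],[[0,0,0],[0.085,0,0],1]]' 20
python3 - <<'E'
from h import *
st(); grab('wrist','wrist1'); st()
E
```

```text
clock: 1.82
ee_pos: [534.1, -62.9, 303.3]
ee_rot: [[-0.001, 0.107, -0.994], [0.0, -0.994, -0.107], [-1.0, -0.0, 0.001]]
contact_force: [0.3, -0.1, -0.6]
opening: 93.0
{'clock': 1.817, 'ee_pos': [534.07, -62.852, 303.339], 'ee_rot': [[-0.001, 0.107, -0.994], [0.0, -0.994, -0.107], [-1.0, -0.0, 0.001]], 'contact_force': [0.284, -0.116, -0.636], 'moment': [0.061, -0.023, -0.023], 'opening': 93.021, 'joint_pos': [-0.165, -0.193, 1.606, -0.0, 1.729, 1.299]}
{'clock': 1.867, 'ee_pos': [533.93, -63.251, 303.352], 'ee_rot': [[-0.001, 0.1, -0.995], [0.0, -0.995, -0.1], [-1.0, -0.0, 0.001]], 'contact_force': [0.112, -0.284, -0.939], 'moment': [0.075, -0.024, -0.003], 'opening': 93.028, 'joint_pos': [-0.165, -0.193, 1.606, -0.0, 1.729, 1.305]}
```

View pics/wrist1.png

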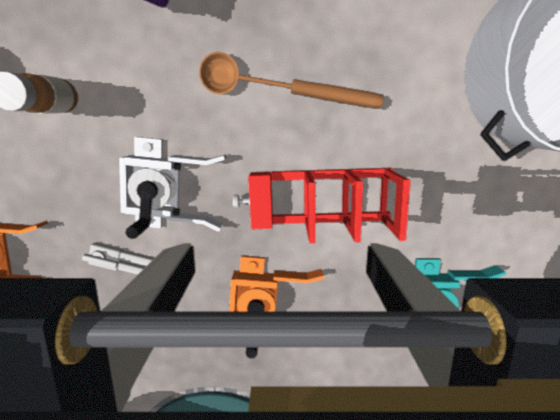

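The wrist view shows the rack (block at (261,200), walls at 310, 355 and 400) and the aluminium bracket (housing (150,188), post top about (140,225), cheek tips (225,157) and (218,229)).

```bash
cat > m2.py <<'E'
from h import *
def onplane(uv,p,z):
    R=cv2.Rodrigues(np.array(p['rvec'],float))[0]; t=np.array(p['tvec'],float).ravel(); C=-R.T@t
    uv=np.atleast_2d(uv).astype(float)
    r=np.c_[(uv[:,0]-p['cx'])/p['fx'],(uv[:,1]-p['cy'])/p['fy'],np.ones(len(uv))]@R
    return C+r*((z-C[2])/r[:,2])[:,None]
def redrect(fn,zlo,zhi,z):
    im,d,p=load(fn); W=world(d,p); hsv=cv2.cvtColor(im,cv2.COLOR_RGB2HSV)
    m=((hsv[...,0]<6)|(hsv[...,0]>172))&(hsv[...,1]>160)&(d>0)&(W[...,2]>zlo)&(W[...,2]<zhi)
    n,l,s,c=cv2.connectedComponentsWithStats(m.astype(np.uint8))
    out=[]
    for i in range(1,n):
        if s[i,4]<60: continue
        cs,_=cv2.findContours((l==i).astype(np.uint8),cv2.RETR_EXTERNAL,cv2.CHAIN_APPROX_NONE)
        q=max(cs,key=len)[:,0,:]
        P=onplane(q,p,z)[:,:2].astype(np.float32)
        r=cv2.minAreaRect(P); out.append((s[i,4],c[i].round(1),np.round(r[0],1),np.round(r[1],1),round(r[2],2),W[l==i][:,2].mean().round(1)))
    return out
if __name__=='__main__':
    import sys
    fn=sys.argv[1]
    print('block');[print(o) for o in redrect(fn,27,38,32)]
    print('walls');[print(o) for o in redrect(fn,84,96,90)]
E
python3 m2.py wrist1
python3 - <<'E'
from h import *
im,d,p=load('wrist1'); W=world(d,p)
c=im[120:260,90:310]
cv2.imwrite('pics/w1crop.png',cv2.resize(c[:,:,::-1],None,fx=3.6,fy=3.6,interpolation=cv2.INTER_CUBIC))
print(W[100,400],W[260,200], W[240,330])
E
```

```text
block
(np.int32(1138), array([260.5, 201. ]), array([491. , -40.4]), array([74.4, 29.4]), 8.45, np.float64(29.8))
walls
(np.int32(403), array([403.9, 209.1]), array([ 515.3, -211.2]), array([73.7,  8.6]), 8.14, np.float64(87.4))
(np.int32(403), array([357.8, 210. ]), array([ 507.1, -157.6]), array([74.1,  8.4]), 8.15, np.float64(87.6))
(np.int32(371), array([311.6, 211.9]), array([ 500.1, -104.1]), array([74.1,  7.1]), 7.52, np.float64(87.7))
[ 642.50900001 -212.45241767   -2.5677205 ] [379.39851374  44.54900682  -3.44834132] [ 434.18022359 -148.59664287   -1.26858324]
```

View pics/w1crop.png

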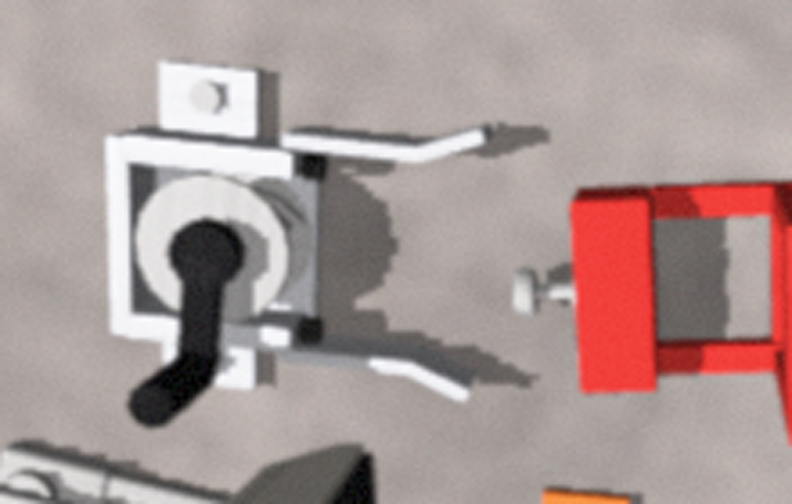

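```bash
cat > m3.py <<'E'
from h import *
from m2 import onplane
import sys
fn=sys.argv[1]; b=float(sys.argv[2]) if len(sys.argv)>2 else -2.4
im,d,p=load(fn); W=world(d,p); hsv=cv2.cvtColor(im,cv2.COLOR_RGB2HSV)
print('ledge z', np.median(W[(W[...,0]>420)&(W[...,0]<470)&(W[...,1]>-30)&(W[...,1]<20)][:,2]))
roi=(W[...,0]>400)&(W[...,0]<600)&(W[...,1]>0)&(W[...,1]<200)&(d>0)&(hsv[...,1]<60)
Z=W[...,2]-b
def comps(m,z,name,minA=60):
    n,l,s,c=cv2.connectedComponentsWithStats(m.astype(np.uint8))
    for i in range(1,n):
        if s[i,4]<minA: continue
        cs,_=cv2.findContours((l==i).astype(np.uint8),cv2.RETR_EXTERNAL,cv2.CHAIN_APPROX_NONE)
        q=max(cs,key=len)[:,0,:]; P=onplane(q,p,z+b)[:,:2].astype(np.float32)
        r=cv2.minAreaRect(P); cc=cv2.minEnclosingCircle(P)
        print(name,s[i,4],c[i].round(1),'rect',np.round(r[0],1),np.round(r[1],1),round(r[2],2),'circ',np.round(cc[0],1),round(cc[1],1))
v=hsv[...,2]
comps(roi&(v>100)&(Z>32)&(Z<37),34,'disc')
comps(roi&(Z>20)&(Z<32)&(v>90),30,'house')
comps(roi&(Z>20)&(Z<27)&(v>90),24,'cheek')
comps(roi&(v<60)&(Z>78)&(Z<88),82,'posttop',20)
comps(roi&(v<60)&(Z>40)&(Z<50),44,'arm',20)
vis=np.clip((Z*2.5),0,255).astype(np.uint8); vis[~roi]=0
ys,xs=np.where(roi); y0,y1,x0,x1=ys.min(),ys.max(),xs.min(),xs.max(); print(x0,y0,x1,y1)
k=min(780/(x1-x0),580/(y1-y0))
cv2.imwrite('pics/'+fn+'_z.png',cv2.resize(cv2.applyColorMap(vis,cv2.COLORMAP_JET)[y0:y1,x0:x1],None,fx=k,fy=k,interpolation=cv2.INTER_NEAREST))
E
python3 m3.py wrist1
```

```text
ledge z -2.155473471528244
disc 938 [150.  186.4] rect [493.5 109. ] [56.3 54.4] 79.1 circ [492.4 109.2] 28.6
house 1114 [148.8 174.2] rect [499.2  80.9] [ 78.4 145.9] 6.75 circ [500.1  81. ] 81.8
house 397 [181.2 218.1] rect [454.2  59.7] [96.1 15.7] 81.1 circ [451.3  60.2] 48.1
cheek 239 [195.5 160.3] rect [536.   51.2] [10.3 76.5] 7.27 circ [537.8  51.5] 38.3
cheek 235 [194.9 221.8] rect [449.7  49.6] [73.6 12.4] 82.88 circ [447.5  49.9] 36.8
posttop 109 [132.1 231.8] rect [448.9 111.8] [13.5 16.1] 49.59 circ [448.8 111.5] 8.2
arm 466 [146.3 198.4] rect [478.8 111.1] [24.  54.5] 77.63 circ [477.7 106.8] 28.0
0 99 239 400
```

View pics/wrist1_z.png

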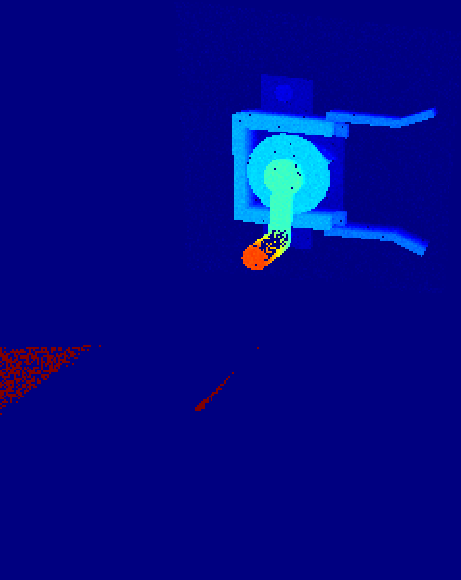

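```bash
cat > m4.py <<'E'
from h import *
from m2 import onplane
import sys
fn=sys.argv[1]; b=float(sys.argv[2]); C=np.array([float(sys.argv[3]),float(sys.argv[4])])
im,d,p=load(fn); W=world(d,p); hsv=cv2.cvtColor(im,cv2.COLOR_RGB2HSV); Z=W[...,2]-b
vv,uu=np.mgrid[:420,:560]
roi=(abs(W[...,0]-C[0])<60)&(d>0)&(hsv[...,1]<60)&(hsv[...,2]>90)
def line(m,z,name):
    P=onplane(np.c_[uu[m],vv[m]],p,z+b)[:,:2]
    f=cv2.fitLine(P.astype(np.float32),cv2.DIST_HUBER,0,.01,.01).ravel()
    if f[1]<0:f[:2]*=-1
    print(name,len(P),'yaw(deg, of dir vs +y, positive toward -x)',np.degrees(np.arctan2(-f[0],f[1])).round(2),'x at C.y',(f[2]+f[0]/f[1]*(C[1]-f[3])).round(2), 'at y-50',(f[2]+f[0]/f[1]*(C[1]-50-f[3])).round(2),'width',P[:,0].std().round(2))
dy=W[...,1]-C[1]; dx=W[...,0]-C[0]
for sgn,nm in((1,'far'),(-1,'near')):
    line(roi&(Z>20)&(Z<27)&(dy<-32)&(dy>-70)&(dx*sgn>30),24,'cheek '+nm)
    line(roi&(Z>28)&(Z<32)&(dy<30)&(dy>-20)&(dx*sgn>30)&(dx*sgn<45),30,'house '+nm)
E
python3 m4.py wrist1 -2.3 493 109
```

```text
cheek far 117 yaw(deg, of dir vs +y, positive toward -x) 0.3 x at C.y 534.38 at y-50 534.64 width 1.6
house far 247 yaw(deg, of dir vs +y, positive toward -x) 0.41 x at C.y 527.29 at y-50 527.64 width 2.52
cheek near 122 yaw(deg, of dir vs +y, positive toward -x) 0.6 x at C.y 450.66 at y-50 451.18 width 1.93
house near 158 yaw(deg, of dir vs +y, positive toward -x) -0.5 x at C.y 458.35 at y-50 457.92 width 2.81
```

Run:
```python
from m2 import *
a=redrect('wrist1',84,96,87.7)+redrect('wrist1',27,38,29.8)
for o in a: print(o)
P=np.array([o[2] for o in a]); X=np.array([-90,-35,20,85])
f=np.polyfit(X,P,1); print(f,np.degrees(np.arctan2(-f[0,0],f[0,1])))
s=env.observe(); E=np.array(s['ee_rot']); 
for xr in(-35,): 
    g=f[1]+f[0]*xr; print(g, 'tool shift for z 120 / 58:',E.T@(np.r_[g,120]-s['ee_pos']))
```

```text
(np.int32(403), array([403.9, 209.1]), array([ 514.7, -212.2]), array([74.2,  8.7]), 8.14, np.float64(87.4))
(np.int32(403), array([357.8, 210. ]), array([ 506.5, -158.2]), array([74.5,  8.4]), 8.15, np.float64(87.6))
(np.int32(371), array([311.6, 211.9]), array([ 499.4, -104.4]), array([74.6,  7.2]), 7.52, np.float64(87.7))
(np.int32(1138), array([260.5, 201. ]), array([490.4, -40.3]), array([74.8, 29.5]), 8.45, np.float64(29.8))
[[-1.37893175e-01  9.81958457e-01]
 [ 5.02060534e+02 -1.23865208e+02]] 7.993586520613552
[ 506.88679525 -158.23375371] tool shift for z 120 / 58: [183.36419772  91.82106873  36.29872661]
```

```bash
python3 -m handwheel '[[[15,23,9],[0,0,0],0],[[15,23,9],[0,0,0],0],[[15,23,9],[0,0,0],0],[[15,23,9],[0,0,0],0],[[20,0,0],[-0.04,0,0],0],[[35,0,0],[0,0,0],0],[[35,0,0],[0,0,0],0],[[33,0,0],[0,0,0],0],[[0,0,0],[0,0,0],0]]'
python3 - <<'E'
from h import *
grab('wrist','wrist2'); st()
E
python3 m2.py wrist2
```

```text
clock: 2.62
ee_pos: [505.4, -158.4, 114.1]
ee_rot: [[-0.008, 0.151, -0.989], [0.003, -0.989, -0.151], [-1.0, -0.004, 0.007]]
contact_force: [-0.3, -0.1, -1.6]
opening: 46.9
{'clock': 2.667, 'ee_pos': [506.635, -158.729, 118.066], 'ee_rot': [[-0.005, 0.15, -0.989], [0.002, -0.989, -0.15], [-1.0, -0.003, 0.005]], 'contact_force': [0.672, -0.145, 0.935], 'moment': [0.026, -0.009, -0.0], 'opening': 46.221, 'joint_pos': [-0.352, -0.152, 1.87, 0.0, 1.429, 1.068]}
block
(np.int32(3506), array([128.7, 207. ]), array([490.9, -42.4]), array([73.8, 29.9]), 8.03, np.float64(29.7))
walls
(np.int32(1261), array([191.5, 221.1]), array([ 506.5, -104.7]), array([60.8,  8.8]), 7.7, np.float64(87.6))
(np.int32(1339), array([281.9, 235.2]), array([ 507.5, -158.8]), array([74.1,  7.3]), 8.49, np.float64(87.8))
(np.int32(1206), array([372.4, 223.6]), array([ 521.6, -210.9]), array([60.8,  8.7]), 8.6, np.float64(87.6))
```

View pics/wrist2.png

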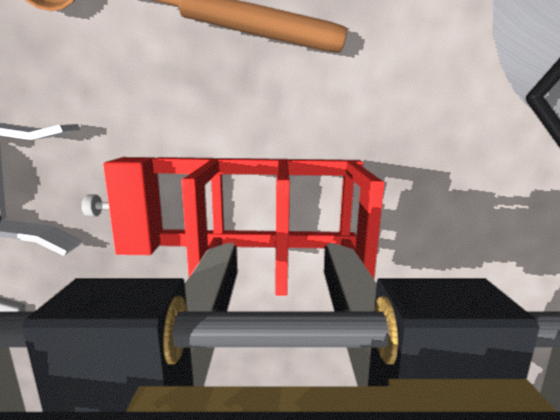

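The fingers straddle the middle wall at (282,235), with clearance to both neighbouring walls. I descend and grip.

```bash
python3 -m handwheel '[[[20,0,0],[-0.005,0,0],0],[[20,0,0],[0,0,0],0],[[19,0,0],[0,0,0],0],[[0,0,0],[0,0,0],0],[[0,0,0],[0,0,0],-1],[[0,0,0],[0,0,0],-1],[[0,0,0],[0,0,0],-1],[[0,0,0],[0,0,0],-1],[[0,0,0],[0,0,0],-1],[[0,0,0],[0,0,0],-1]]' 25
python3 - <<'E'
from h import *
st()
E
```

```text
clock: 3.5
ee_pos: [508.3, -159.2, 62.2]
ee_rot: [[0.001, 0.154, -0.988], [-0.0, -0.988, -0.154], [-1.0, 0.0, -0.001]]
contact_force: [-0.4, 0.8, -0.5]
opening: 11.2
{'clock': 3.5, 'ee_pos': [508.333, -159.187, 62.196], 'ee_rot': [[0.001, 0.154, -0.988], [-0.0, -0.988, -0.154], [-1.0, 0.0, -0.001]], 'contact_force': [-0.392, 0.825, -0.513], 'moment': [0.015, 0.022, -0.003], 'opening': 11.242, 'joint_pos': [-0.351, -0.109, 1.926, -0.0, 1.324, 1.065]}
```

```bash
python3 -m handwheel '[[[0,0,0],[0,0,0],-1],[[0,0,0],[0,0,0],-1],[[0,0,0],[0,0,0],-1]]'
python3 - <<'E'
from h import *
st()
grab('wrist','wrist3')
E
python3 m2.py wrist3
```

```text
clock: 3.75
ee_pos: [508.3, -159.1, 62.1]
ee_rot: [[0.0, 0.154, -0.988], [0.0, -0.988, -0.154], [-1.0, 0.0, -0.0]]
contact_force: [-1.4, 1.8, 5.4]
opening: 7.7
{'clock': 3.75, 'ee_pos': [508.309, -159.126, 62.077], 'ee_rot': [[0.0, 0.154, -0.988], [0.0, -0.988, -0.154], [-1.0, 0.0, -0.0]], 'contact_force': [-1.433, 1.77, 5.356], 'moment': [0.31, 0.275, -0.181], 'opening': 7.681, 'joint_pos': [-0.351, -0.109, 1.926, 0.0, 1.324, 1.065]}
block
(np.int32(5339), array([ 90.9, 233.8]), array([491.3, -43.3]), array([74. , 30.4]), 8.26, np.float64(29.7))
(np.int32(118), array([192.7, 187. ]), array([ 532.8, -102.6]), array([11.8,  8. ]), 44.06, np.float64(32.9))
(np.int32(117), array([369.3, 190.1]), array([ 547.4, -206.4]), array([ 7.9, 11.8]), 62.14, np.float64(32.6))
walls
(np.int32(1425), array([159.2, 241.4]), array([ 521.1, -103.5]), array([33.7,  9.1]), 7.97, np.float64(87.5))
(np.int32(1749), array([280.8, 260.1]), array([ 520. , -157.2]), array([49.8,  8.5]), 8.46, np.float64(87.8))
(np.int32(1296), array([402.5, 243.3]), array([ 536.5, -208.5]), array([31.9,  8.7]), 7.57, np.float64(87.5))
(np.int32(104), array([279. , 351.5]), array([ 473.3, -163.8]), array([4. , 5.8]), 8.88, np.float64(87.8))
```

```bash
python3 -m handwheel '[[[0,0,0],[0.03,0,0],-1],[[0,0,0],[0.03,0,0],-1],[[0,0,0],[0.03,0,0],-1],[[0,0,0],[0.03,0,0],-1],[[0,0,0],[0.027,0,0],-1],[[0,0,5],[0,0,0],-1],[[0,0,5],[0,0,0],-1],[[0,0,4.5],[0,0,0],-1],[[0,0,0],[0,0,0],-1],[[0,0,0],[0,0,0],-1]]'
python3 - <<'E'
from h import *
st()
grab('wrist','wrist4')
E
python3 m2.py wrist4
```

```text
clock: 4.63
ee_pos: [494.5, -159.4, 62.9]
ee_rot: [[0.003, 0.008, -1.0], [-0.001, -1.0, -0.008], [-1.0, 0.001, -0.003]]
contact_force: [4.4, 0.4, 9.4]
opening: 7.7
{'clock': 4.633, 'ee_pos': [494.475, -159.449, 62.909], 'ee_rot': [[0.003, 0.008, -1.0], [-0.001, -1.0, -0.008], [-1.0, 0.001, -0.003]], 'contact_force': [4.35, 0.366, 9.414], 'moment': [0.221, -0.602, -0.113], 'opening': 7.661, 'joint_pos': [-0.361, -0.142, 1.954, 0.0, 1.326, 1.201]}
block
(np.int32(5474), array([ 90.5, 231.1]), array([496.2, -41.8]), array([73.8, 31.4]), 0.6, np.float64(30.9))
(np.int32(125), array([192.2, 183.3]), array([ 529. , -106.7]), array([11.8,  8.1]), 35.77, np.float64(32.5))
(np.int32(124), array([368.8, 184.6]), array([ 529.2, -211.7]), array([ 7.6, 12. ]), 57.8, np.float64(32.6))
walls
(np.int32(1516), array([159. , 241.5]), array([ 515. , -105.7]), array([34.3,  9.9]), 0.25, np.float64(89.0))
(np.int32(1811), array([280.4, 258.7]), array([ 506.5, -159. ]), array([51.4,  8.2]), 0.9, np.float64(89.3))
(np.int32(1473), array([402.2, 241. ]), array([ 515.7, -212.7]), array([33.9,  9.5]), 0.11, np.float64(89.0))
(np.int32(91), array([279.6, 350.1]), array([ 459.3, -159.4]), array([3.4, 6.8]), 0.46, np.float64(87.8))
```

View pics/wrist4.png

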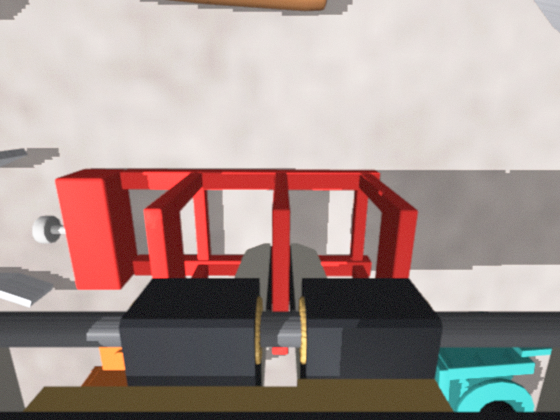

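```bash
python3 -m handwheel '[[[0,0,0],[0,0,0],-1],[[0,0,0],[0,0,0],-1]]'
python3 - <<'E'
from h import *
st()
grab('scene','scene4')
im,d,p=load('scene4'); W=world(d,p); hsv=cv2.cvtColor(im,cv2.COLOR_RGB2HSV)
m=((hsv[...,0]<6)|(hsv[...,0]>172))&(hsv[...,1]>160)&(d>0)&(W[...,1]>-260)&(W[...,1]<20)&(W[...,0]<600)
for lo,hi,y0,y1 in((26,38,-60,0),(80,98,-240,-190),(80,98,-180,-140),(80,98,-125,-90)):
    q=m&(W[...,2]>lo)&(W[...,2]<hi)&(W[...,1]>y0)&(W[...,1]<y1)
    P=W[q]; 
    if len(P)<10: continue
    print(len(P),P.mean(0).round(1),np.percentile(P[:,2],[10,50,90]).round(1))
c=im[150:300,150:350]; cv2.imwrite('pics/s4c.png',cv2.resize(c[:,:,::-1],None,fx=3.8,fy=3.8,interpolation=cv2.INTER_CUBIC))
E
```

```text
clock: 4.85
ee_pos: [494.5, -159.5, 62.9]
ee_rot: [[0.003, 0.008, -1.0], [-0.001, -1.0, -0.008], [-1.0, 0.001, -0.003]]
contact_force: [5.1, 0.0, 9.2]
opening: 8.0
{'clock': 4.85, 'ee_pos': [494.54, -159.457, 62.893], 'ee_rot': [[0.003, 0.008, -1.0], [-0.001, -1.0, -0.008], [-1.0, 0.001, -0.003]], 'contact_force': [5.085, 0.011, 9.151], 'moment': [0.225, -0.576, -0.071], 'opening': 7.981, 'joint_pos': [-0.361, -0.141, 1.954, 0.0, 1.326, 1.201]}
218 [496.3 -40.7  32.8] [30.  32.7 35.1]
57 [ 510.8 -214.8   90. ] [85.8 90.8 93.1]
42 [ 515.7 -159.9   89.8] [84.3 90.6 93.7]
50 [ 513.9 -105.    89.8] [84.  90.8 93.7]
```

View pics/s4c.png

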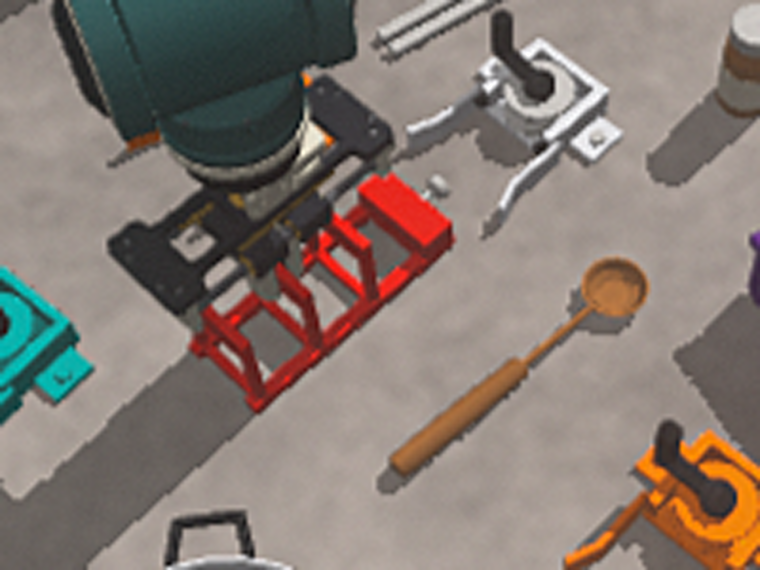

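```bash
python3 -m handwheel '[[[-0.8,0,1],[0,0,0],-1],[[0,0,2],[0,0,0],-1],[[0,0,0],[0,0,0],-1],[[0,0,0],[0,0,0],-1]]'
python3 - <<'E'
from h import *
st()
grab('wrist','wrist5'); grab('top','top5')
E
python3 m2.py wrist5
python3 - <<'E'
from h import *
from m2 import *
for z in (30,): 
  for o in redrect('top5',25,37,z): print(o)
for o in redrect('top5',80,98,89): print(o)
im,d,p=load('top5')
c=im[205:310,190:380]
cv2.imwrite('pics/top5c.png',cv2.resize(c[:,:,::-1],None,fx=4.2,fy=4.2,interpolation=cv2.INTER_CUBIC))
E
```

```text
clock: 5.23
ee_pos: [490.9, -159.4, 62.9]
ee_rot: [[0.001, 0.008, -1.0], [-0.0, -1.0, -0.008], [-1.0, 0.0, -0.001]]
contact_force: [3.9, -0.4, 6.0]
opening: 7.9
{'clock': 5.233, 'ee_pos': [490.908, -159.426, 62.92], 'ee_rot': [[0.001, 0.008, -1.0], [-0.0, -1.0, -0.008], [-1.0, 0.0, -0.001]], 'contact_force': [3.861, -0.444, 5.991], 'moment': [-0.03, -0.591, -0.102], 'opening': 7.93, 'joint_pos': [-0.363, -0.148, 1.96, 0.0, 1.329, 1.199]}
block
(np.int32(5470), array([ 90.6, 231.1]), array([492.6, -42. ]), array([73.9, 31.7]), 0.56, np.float64(30.9))
(np.int32(128), array([192.3, 183.2]), array([ 525.7, -106.9]), array([11.7,  8.3]), 38.16, np.float64(32.5))
(np.int32(123), array([368.8, 184.2]), array([ 525.5, -211.4]), array([ 8.2, 12.3]), 59.69, np.float64(32.5))
walls
(np.int32(1547), array([158.7, 240.8]), array([ 511.5, -105.7]), array([ 9.9, 34.4]), 89.8, np.float64(89.0))
(np.int32(1806), array([280.4, 258.9]), array([ 503., -159.]), array([51.4,  8.1]), 0.89, np.float64(89.3))
(np.int32(1477), array([402.2, 241.1]), array([ 512.2, -212.6]), array([33.9,  9.5]), 0.09, np.float64(88.9))
(np.int32(81), array([279.5, 349.7]), array([ 456. , -159.4]), array([2.9, 6.8]), 0.47, np.float64(87.9))
(np.int32(199), array([291. , 246.4]), array([492. , -36.8]), array([27. , 72.4]), 89.35, np.float64(31.9))
```

View pics/top5c.png

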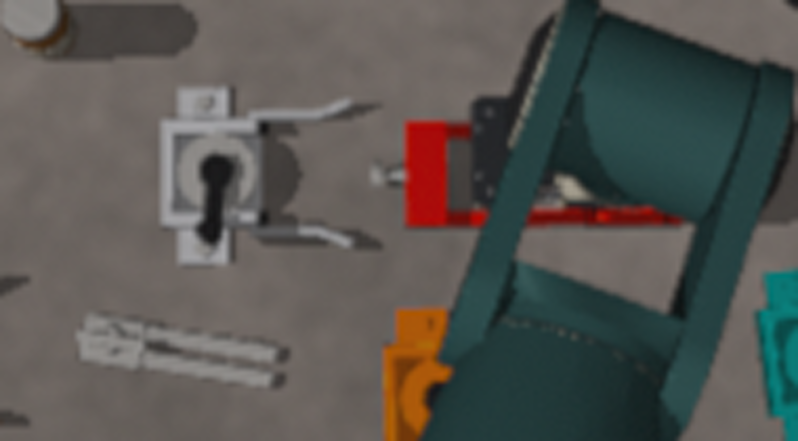

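The rack is centred on the bracket axis: block at row ~174, housing at ~174 in the crop. I advance about 75 mm.

```bash
python3 -m handwheel '[[[-0.5,-5,0],[0,0,0],-1],[[0,-5,0],[0,0,0],-1],[[0,-5,0],[0,0,0],-1],[[0,-5,0],[0,0,0],-1],[[0,-5,0],[0,0,0],-1],[[0,-5,0],[0,0,0],-1],[[0,-5,0],[0,0,0],-1],[[0,-5,0],[0,0,0],-1],[[0,-5,0],[0,0,0],-1],[[0,-5,0],[0,0,0],-1]]'; python3 -m handwheel '[[[0,-5,0],[0,0,0],-1],[[0,-5,0],[0,0,0],-1],[[0,-5,0],[0,0,0],-1],[[0,-5,0],[0,0,0],-1],[[0,-5,0],[0,0,0],-1],[[0,0,0],[0,0,0],-1],[[0,0,0],[0,0,0],-1]]'
python3 - <<'E'
from h import *
st()
grab('wrist','wrist6'); grab('top','top6'); 
im,d,p=load('top6')
c=im[205:310,190:380]
cv2.imwrite('pics/top6c.png',cv2.resize(c[:,:,::-1],None,fx=4.2,fy=4.2,interpolation=cv2.INTER_CUBIC))
E
```

```text
clock: 6.17
ee_pos: [490.2, -108.7, 62.8]
ee_rot: [[-0.0, 0.008, -1.0], [0.0, -1.0, -0.008], [-1.0, -0.0, 0.0]]
contact_force: [0.0, -3.4, 0.4]
opening: 7.9
clock: 6.75
ee_pos: [490.1, -83.5, 62.9]
ee_rot: [[0.0, 0.008, -1.0], [0.001, -1.0, -0.008], [-1.0, -0.001, -0.0]]
contact_force: [2.0, 2.7, -0.4]
opening: 8.0
{'clock': 6.75, 'ee_pos': [490.149, -83.487, 62.917], 'ee_rot': [[0.0, 0.008, -1.0], [0.001, -1.0, -0.008], [-1.0, -0.001, -0.0]], 'contact_force': [2.026, 2.737, -0.351], 'moment': [0.535, -0.314, -0.168], 'opening': 7.952, 'joint_pos': [-0.221, -0.192, 1.998, 0.001, 1.336, 1.341]}
```

View pics/wrist6.png

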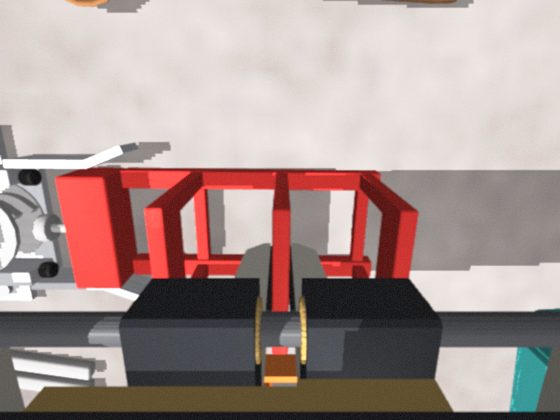

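View pics/top6c.png

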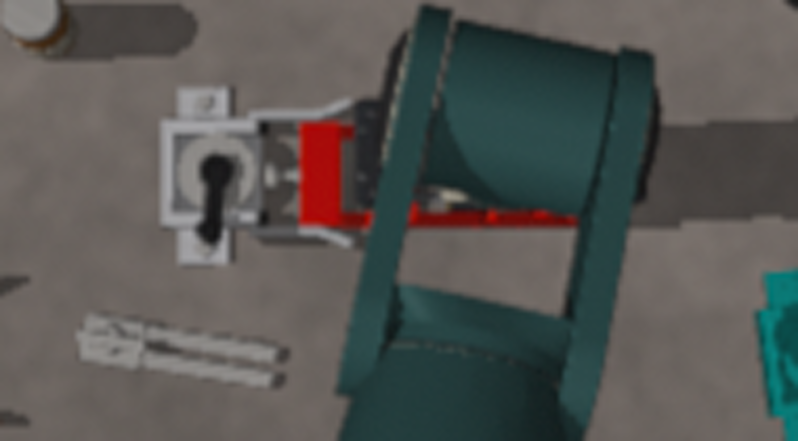

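```bash
python3 m2.py wrist6 | head -2
python3 - <<'E'
from m2 import *
im,d,p=load('wrist6'); W=world(d,p); hsv=cv2.cvtColor(im,cv2.COLOR_RGB2HSV)
m=(hsv[...,1]<60)&(hsv[...,2]>110)&(W[...,2]>16)&(W[...,2]<26)&(d>0)&(W[...,1]<40)
ys,xs=np.where(m); 
P=onplane(np.c_[xs,ys],p,22.3); k=P[:,1].argsort()[:6]; print('flare tips lowest y',P[k].round(1),np.c_[xs,ys][k].tolist())
# disc pts, housing
m=(hsv[...,1]<60)&(W[...,2]>28)&(W[...,2]<36)&(W[...,1]>40)&(d>0)
ys,xs=np.where(m); P=onplane(np.c_[xs,ys],p,32.3); print('disc min y',np.sort(P[:,1])[:8].round(1)); 
print('block front pts'); 
hs=((hsv[...,0]<6)|(hsv[...,0]>172))&(hsv[...,1]>160)&(W[...,2]>28)&(W[...,2]<36)&(W[...,1]>0)
ys,xs=np.where(hs)
for r in range(185,285,15):
    k=ys==r
    print(r, onplane([[xs[k].min(),r]],p,30.5).round(1))
c=im[140:310,0:150]; cv2.imwrite('pics/w6c.png',cv2.resize(c[:,:,::-1],None,fx=3.5,fy=3.5,interpolation=cv2.INTER_CUBIC))
E
```

```text
block
(np.int32(5500), array([ 90.4, 229.4]), array([492.7,  34.1]), array([73.1, 31.8]), 0.54, np.float64(30.9))
flare tips lowest y [[542.5  10.5  22.3]
 [542.5  11.1  22.3]
 [541.9  11.1  22.3]
 [541.9  11.7  22.3]
 [541.9  12.3  22.3]
 [541.3  12.4  22.3]] [[127, 151], [126, 151], [126, 152], [125, 152], [124, 152], [124, 153]]
disc min y [38.4 39.  39.7 40.3 41.  41.6 42.3 77.6]
block front pts
185 [[522.8  51.2  30.5]]
200 [[513.5  51.   30.5]]
215 [[503.9  50.7  30.5]]
230 [[494.1  49.9  30.5]]
245 [[484.1  50.3  30.5]]
260 [[473.8  50.1  30.5]]
275 [[463.1  49.8  30.5]]
```

View pics/w6c.png

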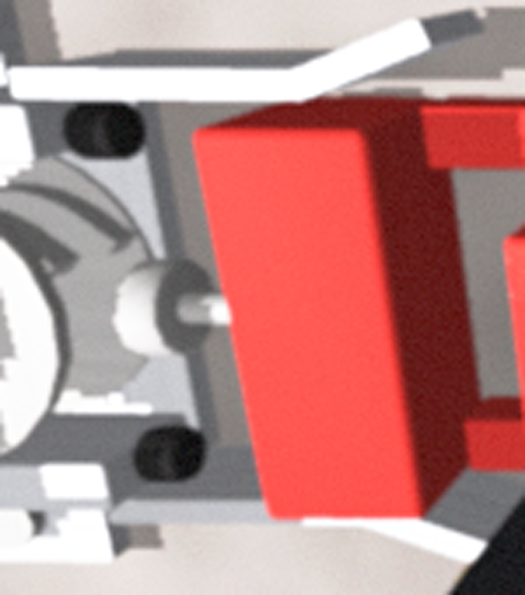

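The wrist crop shows the stud head about to enter under the disc, centred between the black stop tips. I close most of the remaining gap, then measure again.

```bash
python3 -m handwheel '[[[0,-3,0],[0,0,0],-1],[[0,-3,0],[0,0,0],-1],[[0,-3,0],[0,0,0],-1],[[0,-2,0],[0,0,0],-1],[[0,-2,0],[0,0,0],-1],[[0,0,0],[0,0,0],-1],[[0,0,0],[0,0,0],-1]]'
python3 - <<'E'
from h import *
st()
grab('wrist','wrist7'); grab('scene','scene7')
from m2 import *
im,d,p=load('wrist7'); W=world(d,p); hsv=cv2.cvtColor(im,cv2.COLOR_RGB2HSV)
m=(hsv[...,1]<60)&(hsv[...,2]>110)&(W[...,2]>16)&(W[...,2]<26)&(d>0)&(W[...,1]<40)&(W[...,0]>530)
ys,xs=np.where(m); 
P=onplane(np.c_[xs,ys],p,22.3); k=P[:,1].argsort()[:6]; print('flare tips lowest y',P[k].round(1),np.c_[xs,ys][k].tolist(), 'z',np.median(W[m][:,2]))
hs=((hsv[...,0]<6)|(hsv[...,0]>172))&(hsv[...,1]>160)&(W[...,2]>28)&(W[...,2]<36)&(W[...,1]>0)
ys,xs=np.where(hs)
for r in range(185,285,30):
    k=ys==r
    print(r, onplane([[xs[k].min(),r]],p,30.5).round(1),onplane([[xs[k].max(),r]],p,30.5).round(1))
c=im[140:310,0:150]; cv2.imwrite('pics/w7c.png',cv2.resize(c[:,:,::-1],None,fx=3.5,fy=3.5,interpolation=cv2.INTER_CUBIC))
im,d,p=load('scene7')
c=im[130:240,200:340]; cv2.imwrite('pics/s7c.png',cv2.resize(c[:,:,::-1],None,fx=5,fy=5,interpolation=cv2.INTER_CUBIC))
E
```

```text
clock: 7.43
ee_pos: [490.1, -71.5, 63.0]
ee_rot: [[0.0, 0.008, -1.0], [-0.0, -1.0, -0.008], [-1.0, 0.0, -0.0]]
contact_force: [3.7, -3.7, -0.7]
opening: 7.8
{'clock': 7.433, 'ee_pos': [490.062, -71.518, 62.991], 'ee_rot': [[0.0, 0.008, -1.0], [-0.0, -1.0, -0.008], [-1.0, 0.0, -0.0]], 'contact_force': [3.747, -3.695, -0.65], 'moment': [-0.563, -0.629, -0.231], 'opening': 7.842, 'joint_pos': [-0.196, -0.197, 2.002, -0.0, 1.336, 1.367]}
flare tips lowest y [[542.   11.4  22.3]
 [542.   12.   22.3]
 [542.   12.6  22.3]
 [546.2  12.8  22.3]
 [543.2  13.1  22.3]
 [542.6  13.2  22.3]] [[145, 152], [144, 152], [143, 152], [142, 145], [142, 150], [142, 151]] z 21.784200916972523
185 [[522.8  63.   30.5]] [[523.1  32.3  30.5]]
215 [[504.   61.9  30.5]] [[504.2  32.4  30.5]]
245 [[484.1  61.5  30.5]] [[484.4  31.8  30.5]]
275 [[463.2  61.7  30.5]] [[463.5  32.5  30.5]]
```

View pics/w7c.png

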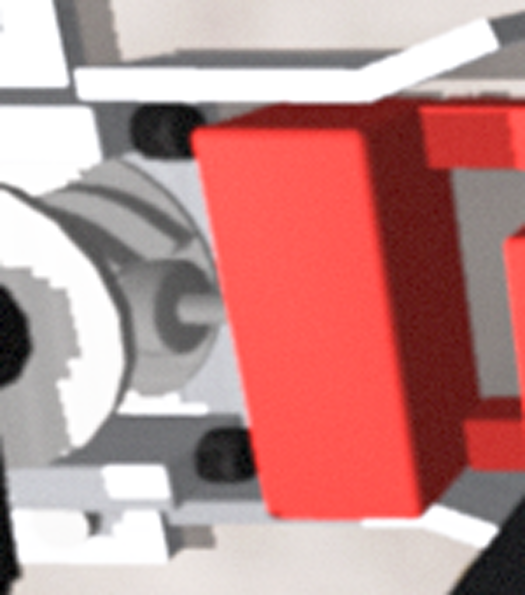

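View pics/s7c.png

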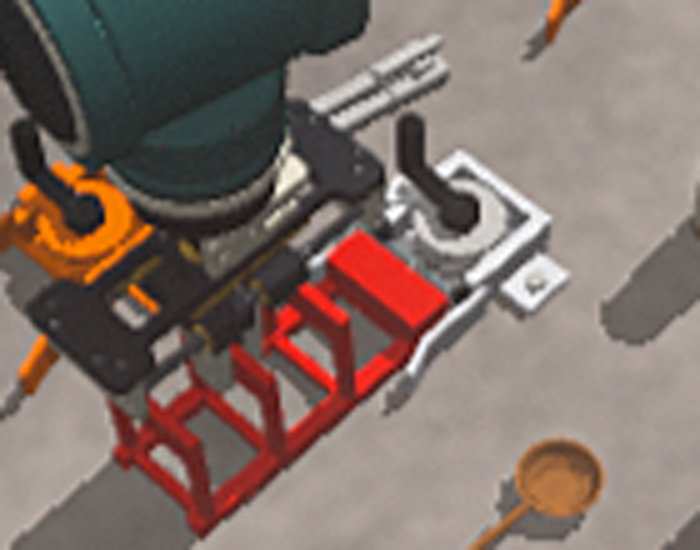

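Run:
```python
from m2 import *
im,d,p=load('wrist7'); W=world(d,p); hsv=cv2.cvtColor(im,cv2.COLOR_RGB2HSV)
m=(hsv[...,1]<60)&(hsv[...,2]>60)&(W[...,2]>29.5)&(W[...,2]<35)&(d>0)&(W[...,1]>70)
ys,xs=np.where(m); print(len(xs), np.median(W[m][:,2]))
for r in range(195,270,6):
    k=ys==r
    if k.any():
        a=onplane([[xs[k].max(),r]],p,np.median(W[m][:,2]))[0]; c=a[1]+np.sqrt(max(0,28.5**2-(a[0]-492.5)**2)); print(r,xs[k].max(),a.round(1),'centre y',c.round(1))
for px in [(10,160),(30,165),(22,300)]: print(W[px[1],px[0]])
```

```text
2172 31.966707167740147
195 8 [516.8  92.5  32. ] centre y 107.4
201 16 [513.1  88.4  32. ] centre y 108.2
207 23 [509.3  85.   32. ] centre y 108.0
213 27 [505.5  83.3  32. ] centre y 108.6
219 31 [501.7  81.6  32. ] centre y 108.6
225 34 [497.8  80.5  32. ] centre y 108.5
231 35 [493.9  80.7  32. ] centre y 109.1
237 35 [489.9  81.4  32. ] centre y 109.8
243 38 [485.9  80.3  32. ] centre y 108.1
249 36 [481.9  82.3  32. ] centre y 108.8
255 34 [477.8  84.4  32. ] centre y 108.8
261 30 [473.6  87.7  32. ] centre y 109.1
267 23 [469.4  93.   32. ] centre y 109.7
[533.83020889 109.32960258   4.05470046]
[533.31657416  83.6105422   21.42435691]
[428.31304337 122.73243331   4.04407674]
```

The disc centre measures y≈108.7 and the block front y≈62, so about 8 to 9.5 mm remain.

```bash
python3 -m handwheel '[[[0,-2,0],[0,0,0],-1],[[0,-2,0],[0,0,0],-1],[[0,-2,0],[0,0,0],-1],[[0,0,0],[0,0,0],-1]]'; python3 -m handwheel '[[[0,-1,0],[0,0,0],-1],[[0,-1,0],[0,0,0],-1],[[0,0,0],[0,0,0],-1]]'
python3 - <<'E'
from h import *
st()
grab('wrist','wrist8')
from m2 import *
im,d,p=load('wrist8'); W=world(d,p); hsv=cv2.cvtColor(im,cv2.COLOR_RGB2HSV)
hs=((hsv[...,0]<6)|(hsv[...,0]>172))&(hsv[...,1]>160)&(W[...,2]>28)&(W[...,2]<36)&(W[...,1]>0)
ys,xs=np.where(hs)
F=[onplane([[xs[ys==r].min()-.5,r]],p,30.5)[0] for r in range(185,283,6)]; print('front',np.median(F,0).round(1))
m=(hsv[...,1]<60)&(hsv[...,2]>60)&(W[...,2]>29.5)&(W[...,2]<35)&(d>0)&(W[...,1]>70)
ys,xs=np.where(m); c=[]
for r in range(200,262,4):
    k=ys==r
    if k.any():
        a=onplane([[xs[k].max()+.5,r]],p,32)[0]; c.append(a[1]+np.sqrt(max(0,28.5**2-(a[0]-492.5)**2)))
print('axis y',np.median(c).round(1),np.round(c,1))
c=im[140:310,0:150]; cv2.imwrite('pics/w8c.png',cv2.resize(c[:,:,::-1],None,fx=3.5,fy=3.5,interpolation=cv2.INTER_CUBIC))
E
```

```text
clock: 7.87
ee_pos: [490.0, -65.4, 63.0]
ee_rot: [[0.0, 0.008, -1.0], [-0.0, -1.0, -0.008], [-1.0, 0.0, -0.0]]
contact_force: [2.8, -2.2, -1.0]
opening: 7.9
clock: 8.12
ee_pos: [490.0, -63.5, 63.0]
ee_rot: [[0.0, 0.008, -1.0], [-0.0, -1.0, -0.008], [-1.0, 0.0, -0.0]]
contact_force: [3.8, -4.0, -0.4]
opening: 7.7
{'clock': 8.117, 'ee_pos': [490.015, -63.509, 63.032], 'ee_rot': [[0.0, 0.008, -1.0], [-0.0, -1.0, -0.008], [-1.0, 0.0, -0.0]], 'contact_force': [3.792, -3.967, -0.438], 'moment': [-0.724, -0.586, -0.246], 'opening': 7.732, 'joint_pos': [-0.18, -0.2, 2.004, -0.0, 1.337, 1.383]}
front [492.1  70.4  30.5]
axis y 108.3 [107.8 107.7 108.4 108.6 107.8 107.4 108.6 108.3 108.3 108.1 107.7 108.8
 108.5 108.4 108.6 109. ]
```

View pics/w8c.png

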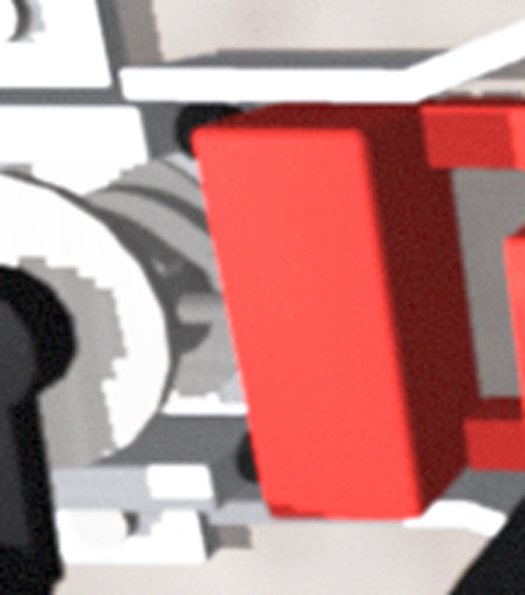

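```bash
python3 -m handwheel '[[[0,-0.5,0],[0,0,0],-1],[[0,-0.5,0],[0,0,0],-1],[[0,0,0],[0,0,0],-1],[[0,0,0],[0,0,0],-1]]'; python3 -c "
from h import *
st()"
```

```text
clock: 8.5
ee_pos: [490.0, -62.6, 63.1]
ee_rot: [[0.0, 0.008, -1.0], [-0.001, -1.0, -0.008], [-1.0, 0.001, -0.0]]
contact_force: [3.5, -4.2, -0.0]
opening: 7.4
{'clock': 8.5, 'ee_pos': [490.016, -62.581, 63.051], 'ee_rot': [[0.0, 0.008, -1.0], [-0.001, -1.0, -0.008], [-1.0, 0.001, -0.0]], 'contact_force': [3.476, -4.218, -0.027], 'moment': [-0.789, -0.627, -0.213], 'opening': 7.448, 'joint_pos': [-0.178, -0.2, 2.004, -0.0, 1.337, 1.385]}
```

```bash
python3 -m handwheel '[[[0,0,0],[0,0,0],-0.3],[[0,0,0],[0,0,0],-0.3],[[0,0,0],[0,0,0],-0.3],[[0,0,0],[0,0,0],-0.3],[[-5,0,0],[0,0,0],-0.3],[[-15,0,0],[0,0,0],-0.3],[[-30,0,0],[0,0,0],-0.3],[[-35,0,0],[0,0,0],-0.3],[[-35,0,0],[0,0,0],-0.3],[[-35,0,0],[0,0,0],-0.3],[[-30,0,0],[0,0,0],-0.3],[[0,0,0],[0,0,0],-0.3]]'
python3 - <<'E'
from h import *
st()
grab('wrist','wrist9')
E
python3 m2.py wrist9; python3 m3.py wrist9
```

```text
clock: 9.5
ee_pos: [491.1, -62.4, 254.9]
ee_rot: [[0.008, 0.008, -1.0], [-0.001, -1.0, -0.008], [-1.0, 0.001, -0.008]]
contact_force: [0.6, 0.4, 1.4]
opening: 32.4
{'clock': 9.5, 'ee_pos': [491.125, -62.43, 254.857], 'ee_rot': [[0.008, 0.008, -1.0], [-0.001, -1.0, -0.008], [-1.0, 0.001, -0.008]], 'contact_force': [0.643, 0.439, 1.438], 'moment': [-0.0, -0.037, -0.061], 'opening': 32.406, 'joint_pos': [-0.178, -0.294, 1.767, 0.0, 1.661, 1.385]}
block
(np.int32(1545), array([179.7, 177.3]), array([492.8,  55.7]), array([30., 74.]), 89.58, np.float64(29.8))
walls
(np.int32(565), array([227. , 188.7]), array([492.4,  -8.7]), array([ 8.4, 74.3]), 89.13, np.float64(87.7))
(np.int32(488), array([280.5, 189.4]), array([491.8, -62.9]), array([ 7.3, 74.4]), 89.52, np.float64(87.8))
(np.int32(539), array([334. , 190.4]), array([ 491.2, -116.7]), array([ 7.8, 74.6]), 89.49, np.float64(87.7))
ledge z -0.7982101666160678
disc 1217 [135.4 175.4] rect [493.5 109.1] [56.5 54.4] 78.52 circ [491.7 109.1] 29.0
house 1444 [132.1 162.4] rect [498.7  80.4] [ 78.7 146. ] 6.34 circ [500.3  81. ] 81.1
house 457 [172.5 208.6] rect [455.2  59.5] [96.5 15.7] 82.94 circ [453.6  59.7] 48.3
cheek 311 [183.4 140.8] rect [535.9  49.9] [10.3 75. ] 7.05 circ [536.8  50. ] 37.5
cheek 236 [191.7 212.3] rect [449.5  50. ] [74.4 10.8] 82.94 circ [446.7  50.3] 37.2
posttop 154 [118.1 227. ] rect [448.8 111.5] [14.1 16. ] 30.95 circ [448.6 111.1] 8.4
arm 518 [132.6 189.9] rect [479.5 110.8] [24.1 52.1] 78.39 circ [478.3 106.8] 26.4
0 84 233 411
```

View pics/wrist9.png

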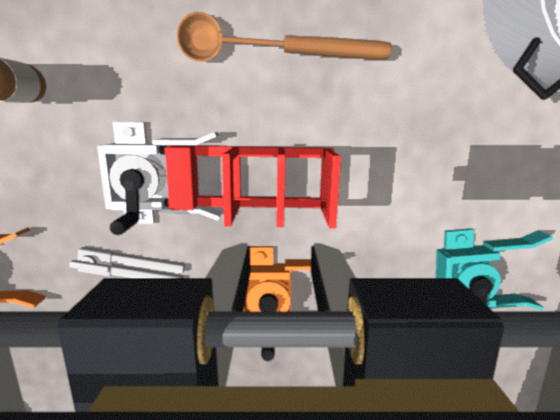

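The rack is released with the stud in the cam at an estimated bracket x of −18. The post top is at (118,227), which is world (448.7,111.3). I move over the post and flip the tool by a half turn.

```bash
python3 -m handwheel '[[[0,-34.5,8.6],[0,0,0],0],[[0,-34.5,8.6],[0,0,0],0],[[0,-34.5,8.6],[0,0,0],0],[[0,-34.5,8.6],[0,0,0],0],[[0,-34.5,8.6],[0,0,0],0],[[0,0,0],[-0.123,0,0],0],[[0,0,0],[-0.123,0,0],0],[[0,0,0],[-0.123,0,0],0],[[0,0,0],[-0.123,0,0],0],[[0,0,0],[-0.123,0,0],0],[[0,0,0],[-0.123,0,0],0],[[0,0,0],[-0.123,0,0],0],[[0,0,0],[-0.123,0,0],0],[[0,0,0],[-0.123,0,0],0],[[0,0,0],[-0.123,0,0],0],[[0,0,0],[-0.123,0,0],0],[[0,0,0],[-0.123,0,0],0],[[0,0,0],[-0.123,0,0],0],[[0,0,0],[-0.123,0,0],0],[[0,0,0],[-0.123,0,0],0]]'; python3 -m handwheel '[[[8,0,0],[-0.123,0,0],0],[[8,0,0],[-0.123,0,0],0],[[8,0,0],[-0.123,0,0],0],[[8,0,0],[-0.123,0,0],0],[[8,0,0],[-0.123,0,0],0],[[8,0,0],[-0.123,0,0],0],[[8,0,0],[-0.123,0,0],0],[[8,0,0],[-0.123,0,0],0],[[8,0,0],[-0.123,0,0],0],[[8,0,0],[-0.123,0,0],0],[[0,0,0],[0,0,0],0]]'
python3 - <<'E'
from h import *
st()
grab('wrist','wrist10')
st()
E
python3 m3.py wrist10
```

```text
clock: 11.22
ee_pos: [445.2, 109.9, 246.7]
ee_rot: [[-0.002, 0.959, 0.284], [-0.0, 0.284, -0.959], [-1.0, -0.002, -0.0]]
contact_force: [-0.9, -0.0, 0.6]
opening: 46.1
clock: 12.13
ee_pos: [444.6, 109.7, 165.4]
ee_rot: [[-0.003, 0.052, 0.999], [-0.001, 0.999, -0.052], [-1.0, -0.001, -0.003]]
contact_force: [-0.3, 0.1, -0.4]
opening: 46.7
{'clock': 12.133, 'ee_pos': [444.553, 109.726, 165.373], 'ee_rot': [[-0.003, 0.052, 0.999], [-0.001, 0.999, -0.052], [-1.0, -0.001, -0.003]], 'contact_force': [-0.289, 0.092, -0.408], 'moment': [0.083, -0.144, -0.033], 'opening': 46.657, 'joint_pos': [0.186, -0.354, 1.956, 0.0, 1.542, -1.332]}
{'clock': 12.183, 'ee_pos': [444.848, 109.764, 166.465], 'ee_rot': [[-0.002, 0.061, 0.998], [-0.0, 0.998, -0.061], [-1.0, -0.001, -0.002]], 'contact_force': [-1.08, 0.671, 0.519], 'moment': [0.052, -0.179, -0.035], 'opening': 46.491, 'joint_pos': [0.186, -0.354, 1.955, 0.0, 1.543, -1.324]}
ledge z 1.0603642884279068
disc 1643 [283.4 248.4] rect [493.5 110.6] [55.  54.7] 85.85 circ [492.2 110.3] 28.7
house 779 [234.8 206.6] rect [451.1  59.8] [88.8 17. ] 82.3 circ [451.8  59.7] 44.7
house 1674 [299.  252.9] rect [492.3 104.9] [82.9 91. ] 0.39 circ [493.  104.2] 60.2
house 62 [248.8 242.9] rect [488.4  76.4] [10.2 10.4] 55.27 circ [487.8  76.2] 6.3
cheek 534 [221.9 203.8] rect [449.7  58.7] [89.8 11.5] 82.3 circ [448.4  58.9] 44.9
cheek 62 [248.8 242.9] rect [490.8  75.7] [10.4 10.6] 55.27 circ [490.2  75.4] 6.5
cheek 136 [249.7 283.3] rect [533.5  73.5] [ 7.6 30. ] 0.39 circ [535.8  73.5] 15.0
posttop 314 [284.7 216.4] rect [446.8 113.2] [16.9 14.6] 6.86 circ [446.7 113.4] 8.7
arm 654 [282.9 245.6] rect [484.9 110.4] [22.4 36.7] 86.6 circ [484.8 109. ] 18.8
0 142 559 419
```

View pics/wrist10.png

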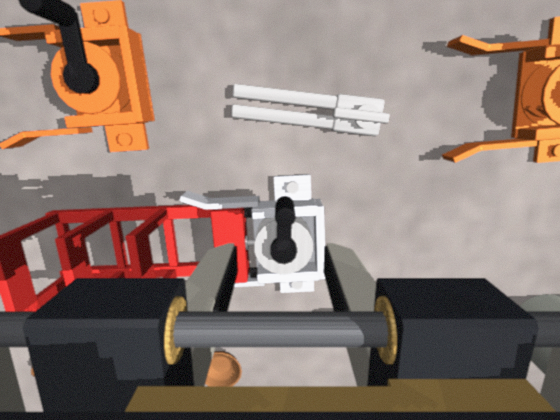

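Post top is at (285,216), between the fingers, and reads as world ≈(447.5,113). I correct the position and descend around it.

```bash
python3 -m handwheel '[[[10,2.5,3],[0,0,0],0],[[30,0,0],[0,0,0],0],[[30,0,0],[0,0,0],0],[[25,0,0],[0,0,0],0],[[15,0,0],[0,0,0],0],[[4,0,0],[0,0,0],-0.3],[[0,0,0],[0,0,0],-0.3],[[0,0,0],[0,0,0],-0.3]]' 10
python3 - <<'E'
from h import *
st()
grab('wrist','wrist11')
E
```

```text
clock: 12.85
ee_pos: [449.1, 112.3, 54.7]
ee_rot: [[0.001, 0.06, 0.998], [0.0, 0.998, -0.06], [-1.0, 0.0, 0.001]]
contact_force: [0.0, 0.5, 0.7]
opening: 33.7
{'clock': 12.85, 'ee_pos': [449.146, 112.344, 54.742], 'ee_rot': [[0.001, 0.06, 0.998], [0.0, 0.998, -0.06], [-1.0, 0.0, 0.001]], 'contact_force': [0.036, 0.485, 0.71], 'moment': [0.078, -0.186, 0.048], 'opening': 33.729, 'joint_pos': [0.19, -0.269, 2.075, 0.0, 1.335, -1.32]}
```

View pics/wrist11.png

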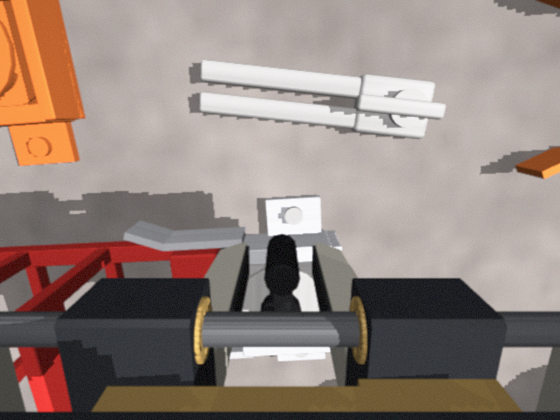

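Run:
```python
from m2 import *
im,d,p=load('wrist11'); W=world(d,p); v=im.max(-1)
m=(v<60)&(W[...,2]>72)&(W[...,2]<90)&(W[...,0]<470)&(d>0)&(abs(W[...,1]-112)<14)
ys,xs=np.where(m); print(m.sum(),xs.min(),xs.max(),ys.min(),ys.max(),np.median(W[m][:,2]))
P=onplane(np.c_[xs,ys],p,np.median(W[m][:,2])); print(P.min(0).round(1),P.max(0).round(1),cv2.minEnclosingCircle(P[:,:2].astype(np.float32)))
```

```text
1040 265 298 257 295 79.73533591880293
[435.5 105.7  79.7] [455.  121.2  79.7] ((445.2015380859375, 113.36905670166016), 9.770923614501953)
```

```bash
python3 -m handwheel '[[[0,0.5,-1.5],[0,0,0],-0.55],[[0,0,0],[0,0,0],-0.55],[[0,0,0],[0,0,0],-0.55]]' 10;  python3 -m handwheel '[[[0,2,0],[0,0,0],-0.55],[[0,2.25,0.15],[0.05,0,0],-0.55],[[0,2.25,0.15],[0.05,0,0],-0.55],[[0,2.25,0.15],[0.05,0,0],-0.55],[[0,2.25,0.15],[0.05,0,0],-0.55]]'
cat > f.py <<'E'
from h import *
from m2 import onplane
s=env.observe(); E=np.array(s['ee_rot']); f=E.T@np.array(s['contact_force']); P=np.array(s['ee_pos'])
A=np.array([492.7,109.3]); r=P[:2]-A
print('t',round(s['clock'],2),'tcp',P.round(1),'F tool',f.round(2),'yaw',round(np.arctan2(E[0,1],E[1,1]),3),'tcp angle',round(np.arctan2(r[1],-r[0]),3),'r',round(np.hypot(*r),1),'open',round(s['opening'],1))
E
python3 f.py
```

```text
clock: 13.15
ee_pos: [447.5, 112.9, 54.7]
ee_rot: [[0.001, 0.059, 0.998], [0.0, 0.998, -0.059], [-1.0, 0.0, 0.001]]
contact_force: [0.6, -0.1, 0.5]
opening: 21.5
clock: 13.57
ee_pos: [449.3, 123.5, 54.3]
ee_rot: [[0.0, 0.258, 0.966], [-0.001, 0.966, -0.258], [-1.0, -0.0, 0.001]]
contact_force: [0.1, -3.5, 1.5]
opening: 20.8
t 13.57 tcp [449.3 123.5  54.3] F tool [-1.5  -3.39  0.99] yaw 0.261 tcp angle 0.317 r 45.6 open 20.8
```

```bash
python3 -m handwheel '[[[0,2.25,0.15],[0.05,0,0],-0.55],[[0,2.25,0.15],[0.05,0,0],-0.55],[[0,2.25,0.15],[0.05,0,0],-0.55],[[0,2.25,0.15],[0.05,0,0],-0.55]]'; python3 f.py; python3 -m handwheel '[[[0,1.35,0.07],[0.03,0,0],-0.55],[[0,1.35,0.07],[0.03,0,0],-0.55]]'; python3 f.py
```

```text
clock: 13.9
ee_pos: [452.8, 131.8, 54.2]
ee_rot: [[0.0, 0.445, 0.895], [-0.001, 0.895, -0.445], [-1.0, -0.0, 0.001]]
contact_force: [-0.9, -3.4, 1.7]
opening: 20.7
t 13.9 tcp [452.8 131.8  54.2] F tool [-1.72 -3.44  0.66] yaw 0.461 tcp angle 0.514 r 45.8 open 20.7
clock: 14.07
ee_pos: [454.1, 134.2, 54.2]
ee_rot: [[0.0, 0.497, 0.868], [-0.001, 0.868, -0.497], [-1.0, -0.0, 0.0]]
contact_force: [-0.7, -3.3, 1.2]
opening: 21.3
t 14.07 tcp [454.1 134.2  54.2] F tool [-1.21 -3.18  1.01] yaw 0.521 tcp angle 0.572 r 45.9 open 21.3
```

```bash
python3 -m handwheel '[[[0,0.9,0.05],[0.02,0,0],-0.55],[[0,0.9,0.05],[0.02,0,0],-0.55],[[0,0.9,0.05],[0.02,0,0],-0.55]]'; python3 f.py
python3 - <<'E'
from h import *
from m2 import *
grab('wrist','wrist12'); print(redrect('wrist12',25,40,30))
E
```

```text
clock: 14.32
ee_pos: [455.6, 136.5, 54.0]
ee_rot: [[-0.0, 0.548, 0.836], [-0.0, 0.836, -0.548], [-1.0, -0.0, 0.0]]
contact_force: [-1.6, -2.5, 0.9]
opening: 21.1
t 14.32 tcp [455.6 136.5  54. ] F tool [-0.86 -2.97  0.  ] yaw 0.58 tcp angle 0.632 r 46.0 open 21.1
[(np.int32(229), array([251. , 369.7]), array([522.1,  70.2]), array([ 8.6, 21.6]), 48.89, np.float64(29.3)), (np.int32(335), array([ 42.4, 391.6]), array([457.4, -63. ]), array([10.4, 25.1]), 14.86, np.float64(32.8))]
```

View pics/wrist12.png

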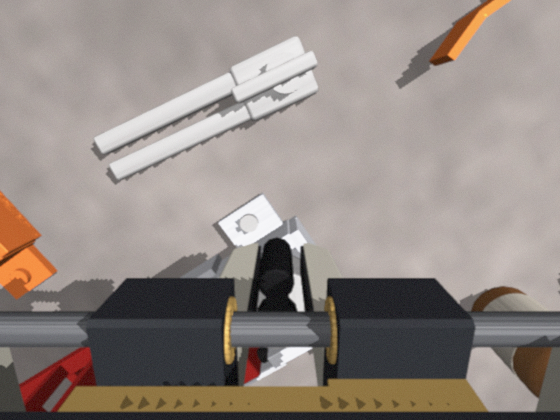

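```bash
for i in 1; do python3 -m handwheel '[[[0,0.9,0.05],[0.02,0,0],-0.55],[[0,0.9,0.05],[0.02,0,0],-0.55],[[0,0.9,0.05],[0.02,0,0],-0.55]]' >/dev/null; python3 f.py; done; python3 -m handwheel '[[[0,0.9,0.05],[0.02,0,0],-0.55],[[0,0.9,0.05],[0.02,0,0],-0.55],[[0,0.9,0.05],[0.02,0,0],-0.55]]'>/dev/null; python3 f.py
python3 - <<'E'
from h import *
from m2 import *
grab('top','top12'); print(redrect('top12',25,40,30)); grab('scene','scene12')
im,d,p=load('top12')
c=im[205:310,190:380]
cv2.imwrite('pics/top12c.png',cv2.resize(c[:,:,::-1],None,fx=4.2,fy=4.2,interpolation=cv2.INTER_CUBIC))
E
```

```text
t 14.62 tcp [457.2 138.6  54. ] F tool [-1.47 -3.74  0.32] yaw 0.641 tcp angle 0.69 r 46.1 open 21.4
t 14.87 tcp [459.  140.7  53.9] F tool [-2.26 -3.64  0.49] yaw 0.701 tcp angle 0.75 r 46.1 open 21.0
[(np.int32(219), array([258.7, 245.7]), array([494. ,  59.4]), array([27.2, 69.4]), 89.91, np.float64(32.0))]
```

View pics/top12c.png

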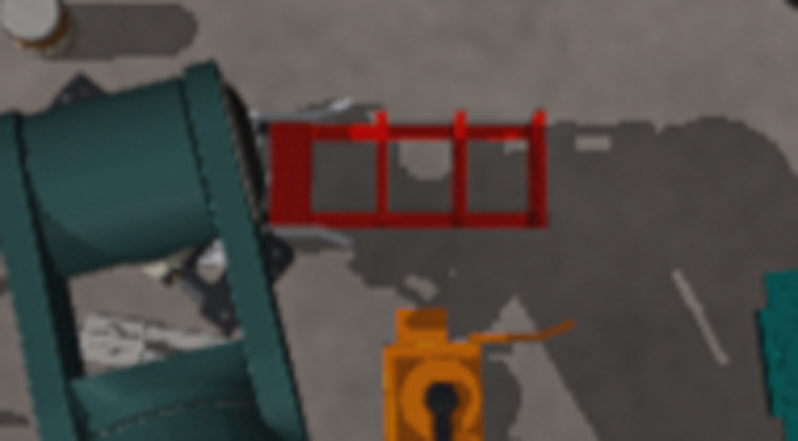

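```bash
python3 -m handwheel '[[[0,0.9,0.05],[0.02,0,0],-0.55],[[0,0.9,0.05],[0.02,0,0],-0.55],[[0,0.9,0.05],[0.02,0,0],-0.55]]' >/dev/null; python3 f.py
```

```text
t 15.22 tcp [460.8 142.6  53.9] F tool [-1.91 -4.59  1.54] yaw 0.761 tcp angle 0.807 r 46.1 open 20.9
```

```bash
python3 -m handwheel '[[[0,0.9,0.05],[0.02,0,0],-0.55],[[0,0.9,0.05],[0.02,0,0],-0.55],[[0,0.9,0.05],[0.02,0,0],-0.55]]' >/dev/null; python3 f.py
```

```text
t 15.47 tcp [462.9 144.5  53.9] F tool [-1.36 -5.28  1.99] yaw 0.821 tcp angle 0.867 r 46.1 open 21.1
```

```bash
python3 -m handwheel '[[[0,0.7,0.05],[0.015,0,0],-0.55],[[0,0.7,0.05],[0.015,0,0],-0.55]]' >/dev/null; python3 f.py
```

```text
t 15.63 tcp [463.9 145.3  53.9] F tool [-2.22 -5.48  1.49] yaw 0.85 tcp angle 0.897 r 46.1 open 21.0
```

```bash
python3 -m handwheel '[[[0,0.7,0.05],[0.015,0,0],-0.55],[[0,0.7,0.05],[0.015,0,0],-0.55]]' >/dev/null; python3 f.py
```

```text
t 15.8 tcp [465.  146.1  53.9] F tool [-2.03 -6.2   1.76] yaw 0.88 tcp angle 0.925 r 46.1 open 21.0
```

```bash
python3 -m handwheel '[[[0,0.7,0.05],[0.015,0,0],-0.55],[[0,0.7,0.05],[0.015,0,0],-0.55]]' >/dev/null; python3 f.py
```

```text
t 15.97 tcp [466.  146.9  53.9] F tool [-2.85 -7.6   1.58] yaw 0.91 tcp angle 0.953 r 46.1 open 21.1
```

```bash
python3 -m handwheel '[[[0,0.7,0.05],[0.015,0,0],-0.55]]' >/dev/null; python3 f.py
```

```text
t 16.05 tcp [466.6 147.2  53.9] F tool [-4.48 -7.53  2.32] yaw 0.925 tcp angle 0.967 r 46.1 open 21.4
```

```bash
python3 -m handwheel '[[[0,0.7,0.05],[0.015,0,0],-0.55]]' >/dev/null; python3 f.py
```

```text
t 16.13 tcp [467.1 147.6  53.9] F tool [-3.71 -9.14  1.54] yaw 0.94 tcp angle 0.982 r 46.0 open 21.0
```

```bash
python3 -m handwheel '[[[0,0.4,0.02],[0.008,0,0],-0.55]]' >/dev/null; python3 f.py
```

```text
t 16.22 tcp [467.4 147.8  53.9] F tool [-4.7  -8.71  2.76] yaw 0.949 tcp angle 0.99 r 46.0 open 21.5
```

```bash
for i in 1; do python3 -m handwheel '[[[0,0,0],[0,0,0],-0.55]]' >/dev/null; python3 f.py; done; python3 -m handwheel '[[[0,0,0],[0,0,0],-0.55]]'>/dev/null; python3 f.py
```

```text
t 16.3 tcp [467.4 147.8  53.9] F tool [-3.83 -7.44  2.2 ] yaw 0.948 tcp angle 0.99 r 46.0 open 21.5
t 16.38 tcp [467.4 147.8  53.9] F tool [-3.81 -6.73  0.52] yaw 0.948 tcp angle 0.99 r 46.0 open 21.2
```

```bash
python3 -m handwheel '[[[0,0.6,0.03],[0.013,0,0],-0.55]]' >/dev/null; python3 f.py
```

```text
t 16.47 tcp [467.9 148.   53.9] F tool [-4.58 -8.96  1.54] yaw 0.96 tcp angle 1.001 r 46.0 open 21.3
```

```bash
python3 -m handwheel '[[[0,0.5,0.03],[0.011,0,0],-0.55]]' >/dev/null; python3 f.py
```

```text
t 16.55 tcp [468.3 148.3  53.9] F tool [ -4.81 -10.18   2.32] yaw 0.972 tcp angle 1.011 r 46.0 open 21.3
```

Reading while turning is about 9 to 10 N, so it is hand-tight. I back off and lift clear.

```bash
python3 -m handwheel '[[[0,-1,0],[0,0,0],-0.55],[[0,-1,0],[0,0,0],0],[[0,0,0],[0,0,0],0],[[0,0,0],[0,0,0],0],[[0,0,0],[0,0,0],0],[[-10,0,0],[0,0,0],0],[[-30,0,0],[0,0,0],0],[[-35,0,0],[0,0,0],0],[[-35,0,0],[0,0,0],0],[[-35,0,0],[0,0,0],0],[[0,0,-30],[0,0,0],0],[[0,0,-40],[0,0,0],0],[[0,0,-40],[0,0,0],0],[[0,0,0],[0,0,0],0],[[0,0,0],[0,0,0],0]]'; python3 f.py
python3 - <<'E'
from h import *
from m2 import *
for n in('wrist','top','scene'): grab(n,n+'20')
E
python3 m2.py wrist20; python3 m3.py wrist20
```

```text
clock: 17.8
ee_pos: [404.0, 239.5, 199.9]
ee_rot: [[0.001, 0.823, 0.568], [0.001, 0.568, -0.823], [-1.0, 0.001, 0.0]]
contact_force: [-0.9, 0.2, 0.7]
opening: 46.4
t 17.8 tcp [404.  239.5 199.9] F tool [-0.71 -0.6  -0.69] yaw 0.967 tcp angle 0.973 r 157.6 open 46.4
block
(np.int32(847), array([261.3, 356.9]), array([493.1,  62.7]), array([65.3, 31.5]), 0.1, np.float64(30.0))
walls
ledge z 9.896745356230364
disc 83 [292.7 307.8] rect [494.  136.9] [13.7 10.3] 34.53 circ [494.  136.9] 8.6
house 883 [282.5 296.4] rect [477.5 143.1] [92.  44.5] 34.53 circ [489.6 125.6] 46.0
house 250 [285.1 363.1] rect [529.4  60.4] [14.6 66.8] 4.86 circ [533.5  60.8] 33.4
cheek 234 [286.3 292.7] rect [478.6 141. ] [93.5 43.5] 35.36 circ [491.2 123.3] 46.8
cheek 188 [283.  367.4] rect [535.2  56.3] [ 9.3 68. ] 4.86 circ [536.5  56.4] 34.0
posttop 100 [278.8 308.1] rect [462.5 151.9] [14.6  7.7] 34.53 circ [463.8 150. ] 7.5
218 210 346 386
```

View pics/wrist20.png

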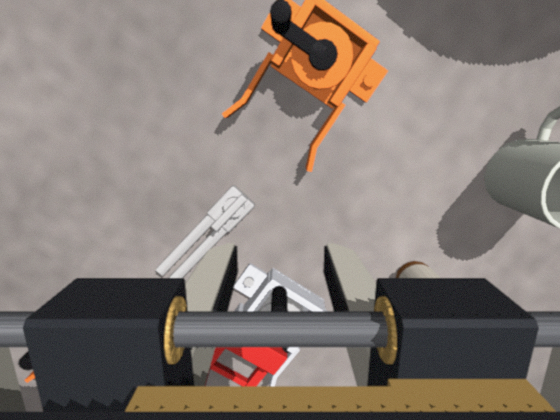

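View pics/top20.png

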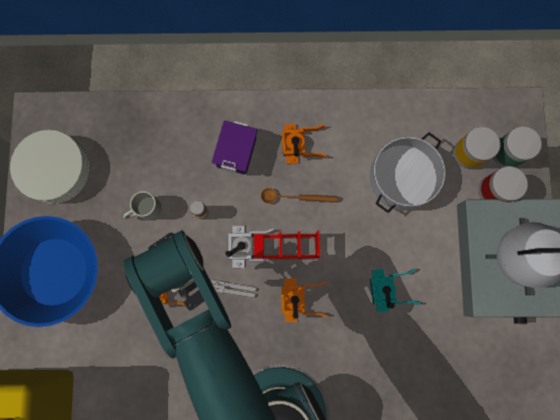

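Run:
```python
from m2 import *
for o in redrect('top20',25,40,30)+redrect('top20',82,98,89): print(o)
im,d,p=load('top20'); W=world(d,p)
c=im[205:310,190:380]; cv2.imwrite('pics/top20c.png',cv2.resize(c[:,:,::-1],None,fx=4.2,fy=4.2,interpolation=cv2.INTER_CUBIC))
im0,d0,_=load('top0')
v=im.max(-1); m=(v<60)&(W[...,2]>75)&(W[...,2]<92)&(abs(W[...,0]-470)<30)&(abs(W[...,1]-145)<40)
print(m.sum(), W[m].mean(0) if m.any() else '')
```

```text
(np.int32(227), array([258.3, 245.7]), array([494.,  60.]), array([70.7, 29.2]), 2.79, np.float64(31.9))
(np.int32(64), array([279.8, 245.2]), array([492.4,  -5.2]), array([ 5.8, 75.5]), 89.63, np.float64(90.3))
(np.int32(66), array([298.7, 244.8]), array([492.1, -59.3]), array([75.6,  7.9]), 2.48, np.float64(89.8))
(np.int32(73), array([317.6, 243.8]), array([ 493.1, -114. ]), array([72.7,  8.3]), 2.78, np.float64(89.4))
20 [466.84470691 146.4615802   81.35741174]
```

View pics/top20c.png

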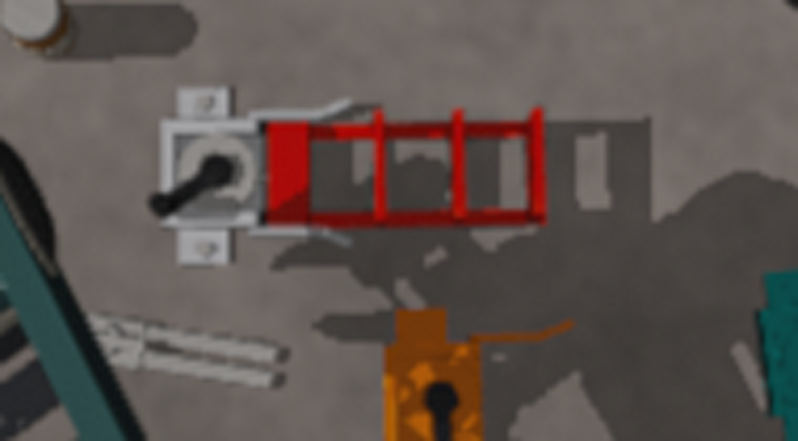

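```bash
python3 -m handwheel '[[[-30,0,30],[0,0,0],0],[[-30,0,30],[0,0,0],0],[[-20,0,30],[0,0,0],0],[[0,0,30],[0,0,0],0],[[0,0,0],[0,0,0],0],[[0,0,0],[0,0,0],0]]'
python3 - <<'E'
from h import *
from m2 import *
grab('wrist','wrist21')
E
python3 m2.py wrist21; python3 m3.py wrist21
```

```text
clock: 18.45
ee_pos: [473.0, 137.9, 277.8]
ee_rot: [[-0.0, 0.828, 0.561], [-0.0, 0.561, -0.828], [-1.0, -0.0, -0.0]]
contact_force: [-0.6, -0.1, -0.5]
opening: 46.5
block
(np.int32(1206), array([258. , 231.9]), array([490.7,  60.8]), array([73.7, 30.3]), 0.47, np.float64(29.9))
walls
(np.int32(162), array([241.8, 300.4]), array([513.2,  -2.9]), array([29.4,  9.9]), 1.61, np.float64(87.5))
ledge z -1.8662693160504027
disc 988 [281.1 203.7] rect [493. 110.] [56.  54.1] 34.15 circ [492.6 110.4] 28.4
house 626 [249.4 196.1] rect [455.4  83.9] [135.4  17.1] 83.65 circ [452.2  84.3] 67.7
house 899 [298.9 213.1] rect [529.8  94.2] [ 48. 150.] 25.82 circ [509.8  84.5] 75.0
cheek 226 [229.2 217.8] rect [450.9  51.4] [75.  13.5] 82.9 circ [447.5  51.8] 37.5
cheek 214 [283.4 252. ] rect [536.2  51.8] [11.  75.1] 7.13 circ [540.1  52.3] 37.6
posttop 157 [279.8 174. ] rect [466.3 147.1] [13.2 15.5] 34.15 circ [466.7 147.3] 8.3
arm 398 [280.3 198.9] rect [486.5 118.3] [21.2 42. ] 34.57 circ [487.6 119. ] 21.4
0 100 559 419
```

View pics/wrist21.png

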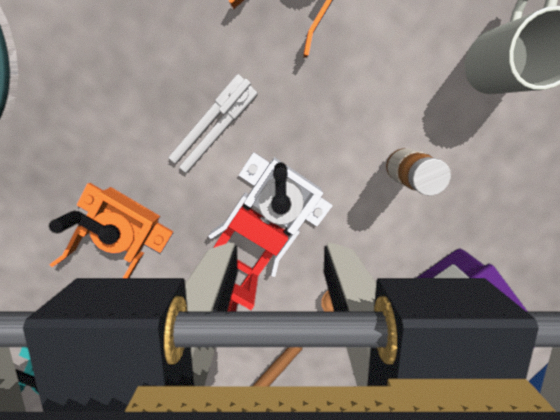

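```bash
python3 -c "
from h import *
st(); print(env.hand_in())"
```

```text
{'clock': 18.5, 'ee_pos': [472.374, 138.848, 277.521], 'ee_rot': [[-0.001, 0.827, 0.562], [-0.0, 0.562, -0.827], [-1.0, -0.001, -0.0]], 'contact_force': [-0.51, 0.388, -0.759], 'moment': [-0.045, -0.103, -0.03], 'opening': 46.581, 'joint_pos': [0.234, -0.295, 1.731, 0.0, 1.706, -0.363]}
the job is handed in; nothing more can be done
None
```

I slid the rack into the bracket, turned the cam's lever clockwise until it was hand-tight, let go, and handed the job in at 18.5 s of the 58 s allowed.

**How it went:** I gripped the middle wall, straightened the rack and slid it in until the stud was at about bracket x = −18 mm. After letting go of the rack, I pushed the lever post around to a cam angle of about 0.95 rad. The push was about 3.4 N at first; the last four readings while turning were 9.1, 8.7, 9.0 and 10.2 N.

**Last checks, with the arm clear:**
- **Rack position:** the close wrist view put the stud at about −14.4 mm. The rack had been drawn in about 3.3 mm, where about 3.5 mm is expected from the lever angle.
- **Alignment and height:** the rack is in line with the bracket within about 0.5° and its heights match one standing flat on the ledge.
- **Lever:** it stayed at about 0.95 rad after I let go.
- **Other things:** none of them looked moved in the top view. I checked this by eye, not by measurement.

**What disagreed or could not be checked:**
- The coarse top view (about 3 mm per pixel) put the stud at about −19 mm, short of the −18.5 mm needed. I trusted the close view and the rising push instead.
- The lever stiffened more slowly than I estimated beforehand (roughly 65 N/rad against 87), and its force readings scatter by about ±0.7 N.
- The pull between rack and bracket cannot be read directly; I estimate about 35 N from the push at the lever.

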